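# Put the rings away and release the drawer slide

## Task

Lift the pan by its bar to tip all four rings into the open drawer, and let the pan back down level. Then press the slide's release lever, without straining it, to the depth at which the lock lets the drawer go, and put the drawer away: slide it fully home without slamming it, all four rings inside. Leave the other things on the bench where they are.

Things in the scene. Friction and masses are not known exactly. Their poses are not given: they have to be found in the camera images.
- unit: blue steel parts-drawer cabinet fixed to the table, 235 deep (x), 250 wide (y -100 to +150), 125 tall; place and yaw vary. Origin on the table under its front face; +x points into the cabinet (the way the drawer closes), +y left seen from the robot, z up: the 'unit axes' below. A shallow blue drawer hangs out of its front; right of the drawer a steel tipping pan stands on a post.
- drawer (a joint): the drawer's slide, m: 0 = fully home (front panel against the cabinet), 0.195 = fully out; starts about 0.19 out. It is locked out there by a catch. Once released it slides with 3 N of friction plus 12 N per m/s.
- drawer_floor (a point): centre of the drawer's inner floor, 40 above the table; axes as the unit's; moves with the drawer. Inside 214 long (x) x 160 wide (y), walls 55 above the floor, 6 thick. The blue front panel is 18 thick, 248 wide and its top is 108 above the table.
- drawer_pull (a point): middle of the outer edge of the steel pull lip, 140 wide, 8 thick, 14 deep, that stands out level from the drawer's front panel, 99 above the table; pushing it along unit +x closes the drawer.
- lever: the slide's steel release lever, along unit x outside the drawer's left wall, riding on the drawer. Origin at its pivot, 105 from the pad centre. The catch on its far end, hidden in the cabinet, locks the drawer out: it passes only through a slot in a fixed keeper, so the lever must be neither too high nor too low while the drawer is pushed. Over 30 N strains the lever.
- lever_swing (a joint): lever angle, rad: 0 = up (locking), 0.24 = at its stop. Sprung: at the pad 3 N starts it, 7 N reaches the stop. The catch meets the slot at an angle that differs each time, somewhere in 0.05 to 0.21, and fits over only some 0.03 to 0.05 rad: find it by trying. It is through once the drawer has gone in 12 to 25 mm (2 to 14 of it free play before it blocks); then the lever may spring up and locks no more.
- lever_pad (a point): centre of the top of the lever's steel pad (40 along unit x, 28 along y, 6 thick), 83 above the table with the lever up, outside the drawer's left wall (wall face 29 away) and 50 behind the front panel's inner face; the pivot lies 105 from here along unit +x (with 77 left at the lug). Press down here.
- lug (a point): middle of the top edge of the near face of an upright steel lug on the drawer's left wall, 6 thick, 43 wide, 25 high, near face 28 beyond the pad's centre along unit +x, top 108 above the table. A fingertip holding the pad down can push the drawer in against it. Lever and lug pass under the cabinet's top (underside 119 high) as the drawer closes, so the last part is pushed at the front.
- pan (a joint): angle, rad, of the tipping pan: 0 = level (rests there), 1.2 = fully tipped towards the drawer. It has to be lifted, falls back slowly if let go; about 0.45 kg plus the rings. Rings slide out by about 1.1 rad.
- pan_hinge (a point): middle of the pan's hinge, whose axis runs along unit x beside the drawer's right wall, 112 above the table. The steel pan (134 along x, 131 along y, walls 30 high on three sides, open towards the drawer) reaches 113 outward (unit -y) from it.
- pan_bar (a point): middle of the pan's round lift bar, 10 dia, 92 clear length along unit x, held on two arms 47 outside the pan's outer wall, 22 above its rim; with the pan level it is 160 outward (-y) and 52 above the hinge. It can be pinched from above across unit y, and turns between the fingers as the pan swings about the hinge.
- ring_a: steel ring 48 outer dia, 32 bore, 14 thick; starts lying in the pan; origin at the centre of its underside
- ring_b: dark steel ring 44 outer dia, 28 bore, 12 thick; starts lying in the pan; origin at the centre of its underside
- ring_c: steel sleeve ring 40 outer dia, 26 bore, 20 thick; starts lying in the pan; origin at the centre of its underside
- ring_d: dark steel ring 48 outer dia, 34 bore, 10 thick; starts lying in the pan; origin at the centre of its underside
- oil: bystander: white plastic oil bottle, 52 dia x 105 tall, stands on the drawer cabinet's top
- jar: bystander: grey jar, 64 dia x 70 tall, stands on the cabinet's top
- spanner: bystander: steel wrench 190 long, lying on the table outside the pan
- collar: bystander: steel collar, 80 dia x 18, lying on the table to the left of the drawer
- bin: bystander: open blue box 130 x 110 x 60, on the table left of the cabinet
- driver: bystander: screwdriver 200 long, on the table, left
- mug: bystander: white mug, 80 dia x 90, on the table, right
- hub: bystander: dark steel cylinder, 60 dia x 50, on the table, right

How it is judged:
On the way, in this order (a step that is already met when the one before it is completed fails the run):
1. all four rings lie in the drawer while it is still out (x of ring_a in the frame of drawer_floor between -0.11 and 0.11 m and y of ring_a in the frame of drawer_floor between -0.082 and 0.082 m and z of ring_a in the frame of drawer_floor between -0.005 and 0.052 m and x of ring_b in the frame of drawer_floor between -0.11 and 0.11 m and y of ring_b in the frame of drawer_floor between -0.082 and 0.082 m and z of ring_b in the frame of drawer_floor between -0.005 and 0.052 m and x of ring_c in the frame of drawer_floor between -0.11 and 0.11 m and y of ring_c in the frame of drawer_floor between -0.082 and 0.082 m and z of ring_c in the frame of drawer_floor between -0.005 and 0.052 m and x of ring_d in the frame of drawer_floor between -0.11 and 0.11 m and y of ring_d in the frame of drawer_floor between -0.082 and 0.082 m and z of ring_d in the frame of drawer_floor between -0.005 and 0.052 m and value of joint drawer above 0.17 m), for 0.2 s.
2. the drawer, released, has gone in past its catch (x of ring_a in the frame of drawer_floor between -0.11 and 0.11 m and y of ring_a in the frame of drawer_floor between -0.082 and 0.082 m and z of ring_a in the frame of drawer_floor between -0.005 and 0.052 m and x of ring_b in the frame of drawer_floor between -0.11 and 0.11 m and y of ring_b in the frame of drawer_floor between -0.082 and 0.082 m and z of ring_b in the frame of drawer_floor between -0.005 and 0.052 m and x of ring_c in the frame of drawer_floor between -0.11 and 0.11 m and y of ring_c in the frame of drawer_floor between -0.082 and 0.082 m and z of ring_c in the frame of drawer_floor between -0.005 and 0.052 m and x of ring_d in the frame of drawer_floor between -0.11 and 0.11 m and y of ring_d in the frame of drawer_floor between -0.082 and 0.082 m and z of ring_d in the frame of drawer_floor between -0.005 and 0.052 m and value of joint drawer below 0.15 m), for 0.1 s.
At the end, for the whole second after the job is handed in: The drawer is home (within 5 mm), all four rings lie at rest inside it, the pan is back level (within 0.06 rad) and the release lever is up again (x of ring_a in the frame of drawer_floor between -0.11 and 0.11 m and y of ring_a in the frame of drawer_floor between -0.082 and 0.082 m and z of ring_a in the frame of drawer_floor between -0.005 and 0.052 m and x of ring_b in the frame of drawer_floor between -0.11 and 0.11 m and y of ring_b in the frame of drawer_floor between -0.082 and 0.082 m and z of ring_b in the frame of drawer_floor between -0.005 and 0.052 m and x of ring_c in the frame of drawer_floor between -0.11 and 0.11 m and y of ring_c in the frame of drawer_floor between -0.082 and 0.082 m and z of ring_c in the frame of drawer_floor between -0.005 and 0.052 m and x of ring_d in the frame of drawer_floor between -0.11 and 0.11 m and y of ring_d in the frame of drawer_floor between -0.082 and 0.082 m and z of ring_d in the frame of drawer_floor between -0.005 and 0.052 m and value of joint drawer below 0.005 m and value of joint pan below 0.06 rad and value of joint lever_swing below 0.03 rad and linear speed of each of ring_a, ring_b, ring_c, ring_d below 0.02 m/s); the robot touches nothing.
It fails at once if the release lever is strained (over 30 N) (contact force between the fingers and lever above 30 N).
It fails at once if the drawer is slammed (closing faster than 0.5 m/s) (velocity of joint drawer below -0.5 m/s).
It fails at once if a bystander is moved over 30 mm (distance of any of oil, jar, spanner, collar, bin, driver, mug, hub from where it was at the start of the episode above 0.03 m).
It also fails if it takes over 72 s, if anything falls off the work surface, if the arm or the gripper's body presses on something with over 40 N, if the wrist force passes 120 N, or if a joint passes its speed limit or range.

## Robot

A 6-joint arm with a two-finger parallel gripper is mounted at the origin on the work surface. World frame = base frame: x ahead of the robot, y to its left, z up, the work surface at z = 0. Lengths are in m, angles in rad, forces in N, time in s.
With the tool pointing down it reaches from about 0.375 to 0.925 m from the base axis. Payload 5.7 kg.
Tool frame: the origin (TCP) lies midway between the tips of the shut fingers; the grasp point (between the pads) lies robot.grip_depth behind it (robot.grip_depth is the distance from the TCP to the grasp point, in m); z points along the fingers, y is the direction in which the jaws open and shut (so a half turn about z gives the same grasp; the last joint's range is limited). The gripper opens to 85 mm and grips with 20 to 120 N. Pads are 22 mm wide; open, the fingers measure 114 mm over their backs; the gripper's body (76 mm by 85 mm) begins 54 mm behind the grasp point. The pads swing forward as they close: fully open they stand 13 mm farther back than shut.
Start: joints at [1.097, 0.359, 1.51, -0, 1.272, -0.115], TCP at [0.211, 0.562, 0.204] pointing down, gripper open.
Joint ranges: [-2.97, 2.97], [-1.01, 2.36], [0.21, 2.38], [-0.96, 4.11], [0.2, 2.71], [-2.98, 2.98]. Speed limits (rad/s): [2.39, 2.39, 3.14, 3.14, 3.14, 3.14].

## Interface

Orientations are given as a 3x3 rotation matrix whose columns are the frame's x, y, z axes.
In Python, from plant import robot gives the robot as it stands.
- The arm moves only by the tool send_rows, never from a script. Its argument "series" is a list of rows, each a list of 3 entries, a list of its own where there are three numbers: the opening, from -1 (shut) to 1 (fully open), then the shift along the tool's x, y, z in m, then the turn, a rotation vector about the tool's x, y, z in degrees. A call has 1 to 5 rows; each row shifts and turns the commanded pose from where the row before left it, along the tool's axes as they then stand; what a row does not reach is not made up. A row lasts 1/12 s, in which the tool goes at most 41.7 mm and 7.16 degrees, less where a joint would pass 70% of its speed; a pose out of reach is approached as far as the arm can. A call is refused whole if a number of a shift passes 0.0417 or a number of a turn 7.16, either way. A call with a gripper value outside its range is refused whole. The fingers move at their own pace and stop on an object; "squeeze" is the grip in N (left out, the last holds). Time passes only in rows, so rows that do not move let the fingers close. It gives the time, the measured TCP pose, the force and the opening at its end, in the units of the state.
- robot.get_state(): the state, without advancing time (a new reading comes with each control period).
- robot.get_image(name): name is "side" or "top"; returns the picture (420x560x3 uint8, red, green, blue); there is no depth.
- robot.camera_params(name): a dict with "fovy" (degrees; the focal length in pixels is half the picture's height over the tangent of half this angle, whatever the lens; pixels are square), "cx", "cy" (the principal point, pixels), "R" (3x3) and "t" (3): a world point X has camera coordinates R X + t. Camera axes: x right, y down, z forward; pixel columns grow to the right and rows downward; lengths in m; the calibration is good to about 2 mm. A picture is of the moment at which its call begins. camera_params takes no time and is no camera call.
- robot.finish_job(): hands the job in, once; it reports no verdict.
The state is a dict: "clock": time; "qpos": joint angles; "qd": joint speeds; "tau": joint torques, N m; "position": TCP position; "eef_rot": TCP orientation; "contact_force": force on the tool from outside, world axes, zero at the start; "wrist_torque": the same for the moment, N m; "gripper_width": opening from 0.0 (shut) to 1.0 (fully open).
Only numpy, scipy, OpenCV 4.12 (cv2) and the standard library are available. Lean on these libraries where they do the work, as an engineer would, in place of code of your own. Each camera call takes 0.05 s, during which the arm holds its last target.

## Working session

There is one attempt and no reset: what is moved stays moved. The work goes in short steps, Python scripts to look and compute and a tool call to move; the robot and the scene stay as the last step left them, time stands still between calls to the robot, and variables do not carry over. Pictures are saved under pics/ and viewed, and the job is handed in when it is done.

Besides the shell and the picture viewer there is one more tool, called after "Call:" as name(argument=value, ...), one argument or row to a line, values as JSON. send_rows: Moves the arm, as the interface text tells. Its arguments: {"type":"object","properties":{"series":{"type":"array"},"squeeze":{"type":"number"}},"required":["series"]}

```bash
ls; mkdir -p pics
python3 - <<'E'
from plant import robot
import cv2
print(robot.get_state()); print(robot.grip_depth)
for n in ("side","top"):
    print(n,robot.camera_params(n))
    cv2.imwrite(f"pics/{n}0.png",robot.get_image(n)[:,:,::-1])
E
```

```text
pics
{'clock': 0.0, 'qpos': array([ 1.09685988e+00,  3.59520657e-01,  1.51143548e+00, -3.65959451e-05,
        1.27248224e+00, -1.15116666e-01]), 'qd': array([-2.85923157e-04,  8.86200287e-05, -2.68525956e-04,  7.87650560e-04,
        4.50676240e-04,  8.52347025e-04]), 'tau': array([ 1.05479616e-03, -5.27621698e+01, -2.78622204e+01, -2.24539631e-04,
        1.33437270e-02,  1.38101541e-05]), 'position': array([0.21039774, 0.56112554, 0.20324314]), 'eef_rot': array([[-9.36315649e-01,  3.51158579e-01, -8.11246457e-04],
       [ 3.51159471e-01,  9.36314197e-01, -1.65824281e-03],
       [ 1.77275387e-04, -1.83751557e-03, -9.99998296e-01]]), 'contact_force': array([-0.590868  , -0.67235156, -0.72257594]), 'wrist_torque': array([ 0.00517401, -0.01362202, -0.00670758]), 'gripper_width': 1.0013699776833074}
0.0187
side {'fovy': 55.93139964204617, 'cx': 278.7066845735026, 'cy': 207.30245751642076, 'R': array([[ 0.79255845, -0.60979492, -0.00111995],
       [-0.46333059, -0.60100075, -0.65124715],
       [ 0.39645412,  0.51667034, -0.75886487]]), 't': array([-0.44048153,  0.32071105,  1.03198708])}
top {'fovy': 56.39592235559011, 'cx': 277.02229623139624, 'cy': 208.6201418802104, 'R': array([[-0.01540849, -0.9998338 ,  0.00974425],
       [-0.98304791,  0.01336767, -0.18286092],
       [ 0.18270027, -0.01239668, -0.9830905 ]]), 't': array([-0.03274917,  0.56237398,  1.41248749])}
```

View pics/side0.png

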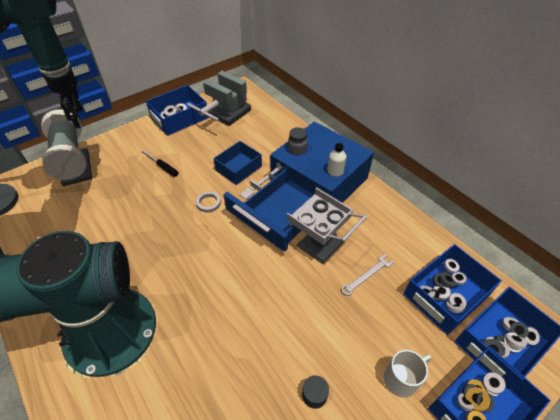

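View pics/top0.png

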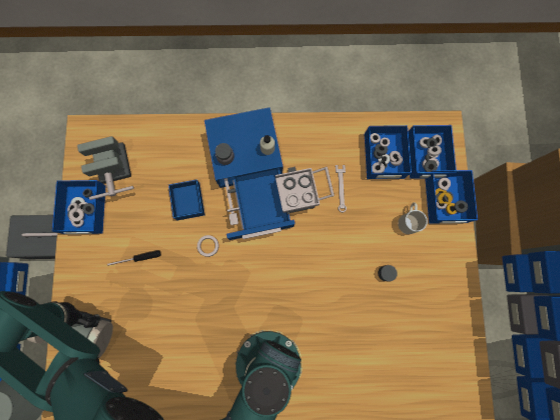

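Run:
```python
import cv2
a=cv2.imread("pics/top0.png")[100:250,190:350]; cv2.imwrite("pics/top0z.png",cv2.resize(a,None,fx=4,fy=4,interpolation=cv2.INTER_CUBIC)[:600,:800])
a=cv2.imread("pics/side0.png")[115:265,215:385]; cv2.imwrite("pics/side0z.png",cv2.resize(a,None,fx=4,fy=4,interpolation=cv2.INTER_CUBIC))
```

```text
(no output)
```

View pics/top0z.png

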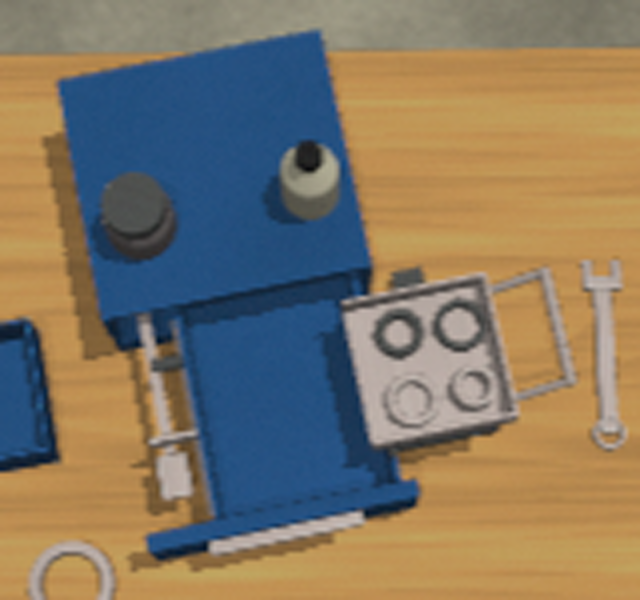

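View pics/side0z.png

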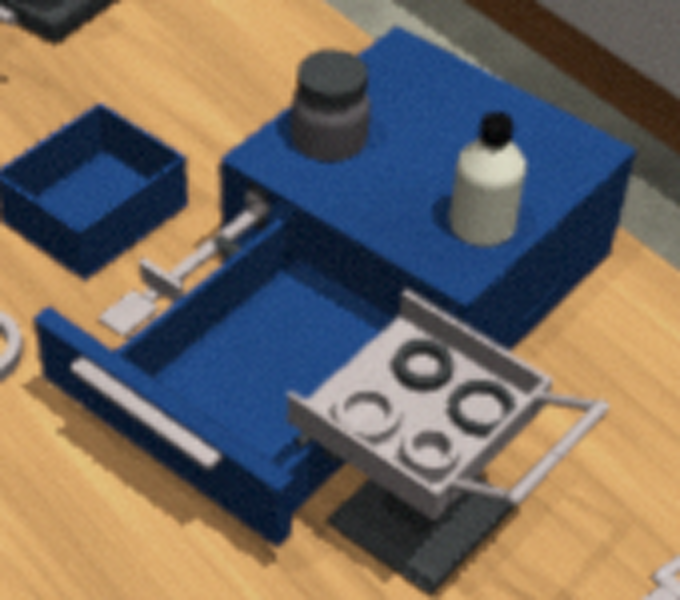

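```bash
cat > h.py <<'E'
import numpy as np, cv2
from plant import robot
from scipy.optimize import least_squares
OFF={"top":(190,100),"side":(215,115)}
def ray(n,u,v):
    c=robot.camera_params(n); f=210/np.tan(np.radians(c["fovy"])/2)
    d=c["R"].T@np.array([(u-c["cx"])/f,(v-c["cy"])/f,1]); return -c["R"].T@c["t"], d
def onz(n,u,v,z):
    o,d=ray(n,u,v); return o+d*(z-o[2])/d[2]
def zp(n,p): return ((p[0]+.5)/4-.5+OFF[n][0],(p[1]+.5)/4-.5+OFF[n][1])
def tri(a,b):
    (o1,d1),(o2,d2)=ray("top",*a),ray("side",*b)
    s=np.linalg.lstsq(np.c_[d1,-d2],o2-o1,rcond=None)[0]
    p,q=o1+d1*s[0],o2+d2*s[1]; return (p+q)/2,np.linalg.norm(p-q)
def proj(n,X):
    c=robot.camera_params(n); f=210/np.tan(np.radians(c["fovy"])/2)
    x=c["R"]@X+c["t"]; return np.array([c["cx"]+f*x[0]/x[2],c["cy"]+f*x[1]/x[2]])
E
python3 - <<'E'
from h import *
U=np.array([(235,150),(235,-100),(0,-100),(0,150)])/1000
T={"top":[(60,80),(321,30),(370,268),(107,320)],"side":[(398,27),(635,155),(470,304),(224,160)]}
W={n:np.array([onz(n,*zp(n,p),.125)[:2] for p in T[n]]) for n in T}
def f(x,n=None):
    c,s=np.cos(x[2]),np.sin(x[2]); P=U@np.array([[c,s],[-s,c]])+x[:2]
    return np.concatenate([(P-W[k]).ravel() for k in ([n] if n else W)])
for n in("top","side",None):
    r=least_squares(f,[.6,0,0.1],args=(n,)); print(n,r.x,np.degrees(r.x[2]),(r.fun*1000).round(1))
x=r.x
def inu(P):
    c,s=np.cos(x[2]),np.sin(x[2]); d=P[:2]-x[:2]; return np.round([(c*d[0]+s*d[1])*1000,(-s*d[0]+c*d[1])*1000,P[2]*1000],1)
for nm,a,b in [("barfar",(545,270),(602,407)),("barnear",(573,381),(513,497)),("padc",(174,475),(128,312)),("pullL",(211,548),(80,365)),("pullR",(363,520),(213,462))]:
    P,e=tri(zp("top",a),zp("side",b)); print(nm,P,e,inu(P))
print("lug top", inu(onz("top",*zp("top",(150,444)),.108)),inu(onz("top",*zp("top",(195,436)),.108)))
E
```

```text
top [0.68435863 0.03301082 0.18958969] 10.862689112936277 [ 0.2  2.   0.5 -1.6  0.5 -4.3 -1.1  4. ]
side [0.68431676 0.03096915 0.18893902] 10.82540862306031 [ 1.2 -0.1  6.   0.8 -5.  -2.6 -2.2  2. ]
None [0.68433773 0.0319899  0.18926508] 10.844090344191601 [ 0.2  0.9  0.4 -2.7  0.4 -5.4 -1.1  3.   1.2  0.9  6.   1.9 -4.9 -1.6
 -2.3  3. ]
barfar [ 0.6871578  -0.21368524  0.16324534] 0.000884739216247895 [ -43.5 -241.8  163.2]
barnear [ 0.58559394 -0.23343808  0.16692616] 0.0016824992657735551 [-146.9 -242.1  166.9]
padc [0.52203674 0.12010916 0.08102041] 0.0009675713545096315 [-142.8  117.1   81. ]
pullL [0.45401536 0.08465356 0.09761515] 0.0013975740489318505 [-216.3   95.1   97.6]
pullR [ 0.47681329 -0.05141699  0.1013776 ] 0.0015140623044276628 [-219.5  -42.9  101.4]
lug top [-115.2  130.8  108. ] [-116.2   90.   108. ]
```

Call:
send_rows(
  series=[
    [0,[0,0,-0.025],[0,0,-6.28]],
    [0,[0,0,-0.025],[0,0,-6.28]],
    [0,[0,0,-0.025],[0,0,-6.28]],
    [0,[0,0,-0.02],[0,0,-6.28]],
    [0,[0,0,0],[0,0,-6.28]],
  ],
  squeeze=40,
)

```text
clock: 0.52
position: [0.2117, 0.5639, 0.3037]
eef_rot: [[-0.981, -0.194, 0.003], [-0.194, 0.981, 0.006], [-0.004, 0.006, -1.0]]
contact_force: [-0.0, 0.3, 1.6]
gripper_width: 0.498
```

```bash
cat >> h.py <<'E'
UX=np.array([.68434,.03199]); UA=0.18927
def u2w(p):
    c,s=np.cos(UA),np.sin(UA); return np.array([UX[0]+c*p[0]-s*p[1],UX[1]+s*p[0]+c*p[1],p[2]])
def w2u(P):
    c,s=np.cos(UA),np.sin(UA); d=np.asarray(P)[:2]-UX; return np.array([c*d[0]+s*d[1],-s*d[0]+c*d[1],P[2]])
def rep(target=None):
    s=robot.get_state(); R=s["eef_rot"]; P=s["position"]
    print("t",round(s["clock"],2),"P",P.round(4),"unit",w2u(P).round(4),"F",s["contact_force"].round(1),"w",round(s["gripper_width"],3),"yaw_y",round(np.degrees(np.arctan2(R[1,1],R[0,1]))-np.degrees(UA)-90,2),"z",R[:,2].round(4),"q",s["qpos"].round(2))
    if target is not None: print("to go tool",(R.T@(u2w(np.array(target))-P)).round(4))
E
python3 -c "
from h import *
rep((-.095,-.242,.30))"
```

```text
t 0.52 P [0.2117 0.5639 0.3037] unit [-0.3641  0.6113  0.3037] F [-0.   0.3  1.6] w 0.498 yaw_y 0.32 z [ 0.0032  0.0063 -1.    ] q [ 1.1   0.29  1.37 -0.    1.48 -0.67]
to go tool [-2.644e-01 -8.548e-01  1.000e-04]
```

Call:
send_rows(
  series=[
    [0,[-0.0105,-0.034,0],[0,0,0]],
    [0,[-0.0105,-0.034,0],[0,0,0]],
    [0,[-0.0105,-0.034,0],[0,0,0]],
    [0,[-0.0105,-0.034,0],[0,0,0]],
    [0,[-0.0105,-0.034,0],[0,0,0]],
  ],
)

```text
clock: 0.93
position: [0.2943, 0.403, 0.2987]
eef_rot: [[-0.982, -0.189, -0.001], [-0.189, 0.982, -0.001], [0.001, -0.001, -1.0]]
contact_force: [-0.0, 0.0, 0.4]
gripper_width: 0.498
```

Call:
send_rows(
  series=[
    [0,[-0.0105,-0.034,0],[0,0,0]],
    [0,[-0.0105,-0.034,0],[0,0,0]],
    [0,[-0.0105,-0.034,0],[0,0,0]],
    [0,[-0.0105,-0.034,0],[0,0,0]],
    [0,[-0.0105,-0.034,0],[0,0,0]],
  ],
)

```text
clock: 1.35
position: [0.3779, 0.2459, 0.2989]
eef_rot: [[-0.982, -0.188, -0.0], [-0.188, 0.982, -0.0], [0.0, -0.0, -1.0]]
contact_force: [1.0, 0.6, 0.1]
gripper_width: 0.498
```

Call:
send_rows(
  series=[
    [0,[-0.0105,-0.034,0],[0,0,0]],
    [0,[-0.0105,-0.034,0],[0,0,0]],
    [0,[-0.0105,-0.034,0],[0,0,0]],
    [0,[-0.0105,-0.034,0],[0,0,0]],
    [0,[-0.0105,-0.034,0],[0,0,0]],
  ],
)

```text
clock: 1.77
position: [0.4615, 0.0887, 0.2989]
eef_rot: [[-0.982, -0.188, -0.0], [-0.188, 0.982, -0.0], [0.0, 0.0, -1.0]]
contact_force: [0.4, 1.0, -0.4]
gripper_width: 0.499
```

Call:
send_rows(
  series=[
    [0,[-0.0105,-0.034,0],[0,0,0]],
    [0,[-0.0105,-0.034,0],[0,0,0]],
    [0,[-0.0105,-0.034,0],[0,0,0]],
    [0,[-0.0105,-0.034,0],[0,0,0]],
    [0,[-0.0105,-0.034,0],[0,0,0]],
  ],
)

```text
clock: 2.18
position: [0.5451, -0.0683, 0.2987]
eef_rot: [[-0.982, -0.188, -0.001], [-0.188, 0.982, 0.0], [0.001, 0.0, -1.0]]
contact_force: [0.2, 0.5, 0.7]
gripper_width: 0.502
```

```bash
python3 -c "
from h import *
rep((-.095,-.242,.152))"
```

```text
t 2.18 P [ 0.5451 -0.0683  0.2987] unit [-0.1557 -0.0723  0.2987] F [0.2 0.5 0.7] w 0.502 yaw_y -0.02 z [-8.e-04  2.e-04 -1.e+00] q [-0.25  0.21  1.48  0.    1.45 -2.01]
to go tool [-0.0608 -0.1697  0.1466]
```

Call:
send_rows(
  series=[
    [0,[-0.012,-0.034,0],[0,0,0]],
    [0,[-0.012,-0.034,0],[0,0,0]],
    [0,[-0.012,-0.034,0],[0,0,0]],
    [0,[-0.012,-0.034,0.03],[0,0,0]],
    [0,[-0.012,-0.034,0.03],[0,0,0]],
  ],
)

```text
clock: 2.6
position: [0.6336, -0.2177, 0.2466]
eef_rot: [[-0.982, -0.188, 0.004], [-0.188, 0.982, -0.002], [-0.003, -0.002, -1.0]]
contact_force: [-0.1, -0.2, -0.9]
gripper_width: 0.503
```

Call:
send_rows(
  series=[
    [0,[0,0,0.03],[0,0,0]],
    [0,[0,0,0],[0,0,0]],
  ],
)

```text
clock: 2.77
position: [0.628, -0.2153, 0.2082]
eef_rot: [[-0.983, -0.186, -0.011], [-0.186, 0.983, 0.005], [0.01, 0.007, -1.0]]
contact_force: [-1.1, 0.8, -0.8]
gripper_width: 0.505
```

```bash
python3 -c "
from h import *
rep((-.095,-.242,.152))
for n in ('side','top'):
    x,y=(300,115) if n=='side' else (230,100)
    a=robot.get_image(n)[y:y+150,x:x+170,::-1]; cv2.imwrite(f'pics/{n}1z.png',cv2.resize(a,None,fx=4,fy=4,interpolation=cv2.INTER_CUBIC))
"
```

```text
t 2.77 P [ 0.628  -0.2153  0.2082] unit [-0.1018 -0.2323  0.2082] F [-1.1  0.8 -0.8] w 0.505 yaw_y -0.13 z [-0.0109  0.0048 -0.9999] q [-0.43  0.45  1.34 -0.    1.35 -2.19]
to go tool [-0.0074 -0.0101  0.0561]
```

View pics/side1z.png

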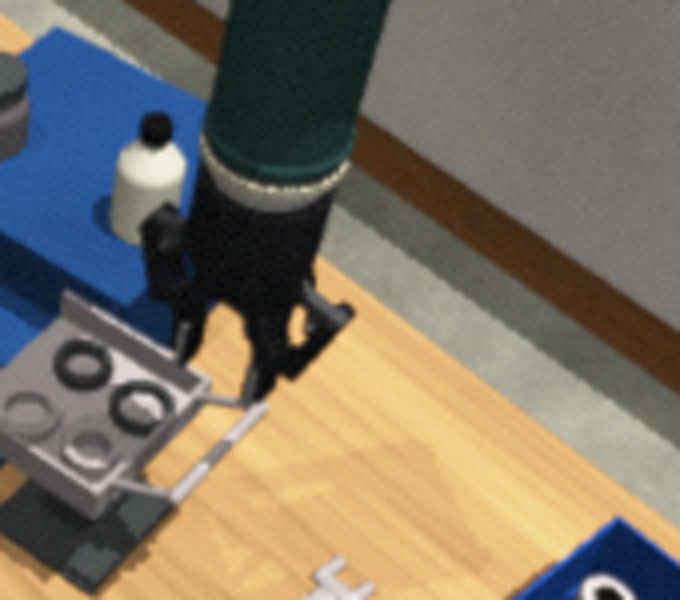

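View pics/top1z.png

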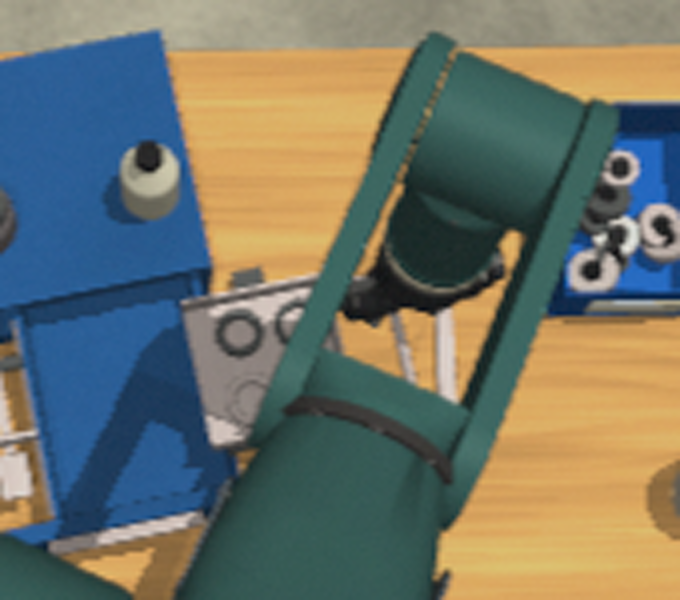

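```bash
python3 -c "
from h import *
rep((-.095,-.242,.152))
print((proj('side',robot.get_state()['position'])-[300,115])*4)"
```

```text
t 2.87 P [ 0.6303 -0.2146  0.2143] unit [-0.0995 -0.2321  0.2143] F [-0.3  0.3  1.2] w 0.502 yaw_y -0.02 z [-0.0041  0.0021 -1.    ] q [-0.43  0.45  1.34  0.    1.36 -2.19]
to go tool [-0.0047 -0.0101  0.0623]
[212.49313988 397.61926584]
```

Call:
send_rows(
  series=[
    [0,[-0.005,-0.01,0.0],[0,0,0]],
    [0,[0,0,0.02],[0,0,0]],
    [0,[0,0,0.02],[0,0,0]],
    [0,[0,0,0.012],[0,0,0]],
    [0,[0,0,0.01],[0,0,0]],
  ],
)

```text
clock: 3.28
position: [0.6393, -0.2242, 0.1547]
eef_rot: [[-0.982, -0.189, 0.002], [-0.189, 0.982, -0.001], [-0.002, -0.001, -1.0]]
contact_force: [0.3, 0.4, 0.3]
gripper_width: 0.501
```

Call:
send_rows(
  series=[
    [0,[0,0,0],[0,0,0]],
    [0,[0,0,0],[0,0,0]],
  ],
)

```text
clock: 3.45
position: [0.6389, -0.2241, 0.1545]
eef_rot: [[-0.982, -0.189, 0.0], [-0.189, 0.982, -0.0], [-0.0, -0.0, -1.0]]
contact_force: [0.5, 0.4, 0.4]
gripper_width: 0.502
```

```bash
python3 -c "
from h import *
n='side'
x,y=(300,115) if n=='side' else (230,100)
a=robot.get_image(n)[y:y+150,x:x+170,::-1]; cv2.imwrite(f'pics/{n}2z.png',cv2.resize(a,None,fx=4,fy=4,interpolation=cv2.INTER_CUBIC))
rep((-.095,-.242,.152))
"
```

```text
t 3.5 P [ 0.6392 -0.2244  0.1551] unit [-0.0925 -0.2433  0.1551] F [-0.4 -0.4  0.3] w 0.502 yaw_y 0.02 z [ 1.5e-03 -9.0e-04 -1.0e+00] q [-0.44  0.51  1.39 -0.    1.24 -2.2 ]
to go tool [0.0025 0.0013 0.003 ]
```

View pics/side2z.png

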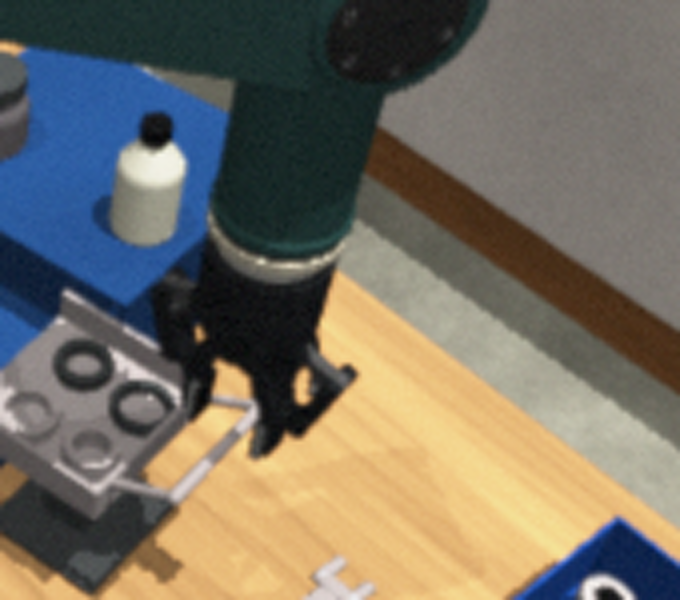

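Call:
send_rows(
  series=[
    [0,[0.003,0.001,0.004],[0,0,0]],
    [-1,[0,0,0],[0,0,0]],
    [-1,[0,0,0],[0,0,0]],
    [-1,[0,0,0],[0,0,0]],
    [-1,[0,0,0],[0,0,0]],
  ],
  squeeze=40,
)

```text
clock: 3.92
position: [0.6355, -0.2239, 0.1502]
eef_rot: [[-0.982, -0.188, 0.0], [-0.188, 0.982, -0.0], [-0.0, -0.0, -1.0]]
contact_force: [-0.2, 0.1, 0.8]
gripper_width: -0.002
```

Call:
send_rows(
  series=[
    [-1,[0,0,0],[0,0,0]],
    [-1,[0,0,0],[0,0,0]],
    [-1,[0,0,0],[0,0,0]],
  ],
)

```text
clock: 4.17
position: [0.6354, -0.2238, 0.1498]
eef_rot: [[-0.982, -0.188, -0.0], [-0.188, 0.982, -0.0], [0.0, -0.0, -1.0]]
contact_force: [-0.5, 0.1, -0.5]
gripper_width: -0.004
```

```bash
python3 -c "
from h import *
rep((-.095,-.242,.152))
"
```

```text
t 4.17 P [ 0.6354 -0.2238  0.1498] unit [-0.0962 -0.242   0.1498] F [-0.5  0.1 -0.5] w -0.004 yaw_y 0.0 z [-0.e+00 -1.e-04 -1.e+00] q [-0.44  0.51  1.4  -0.    1.23 -2.2 ]
to go tool [-0.0012  0.     -0.0022]
```

Closed on nothing; look.

```bash
python3 -c "
from h import *
n='side'
x,y=(300,115)
a=robot.get_image(n)[y:y+150,x:x+170,::-1]; cv2.imwrite(f'pics/{n}3z.png',cv2.resize(a,None,fx=4,fy=4,interpolation=cv2.INTER_CUBIC))
rep((-.095,-.242,.152))
print((proj('side',robot.get_state()['position'])-[300,115])*4+1.5)
"
```

```text
t 4.22 P [ 0.6353 -0.2238  0.1498] unit [-0.0962 -0.242   0.1498] F [ 0.2 -0.1  0.4] w 0.002 yaw_y -0.0 z [-1.e-04 -1.e-04 -1.e+00] q [-0.44  0.51  1.4  -0.    1.23 -2.2 ]
to go tool [-0.0012  0.     -0.0022]
[215.45660022 465.64772429]
```

View pics/side3z.png

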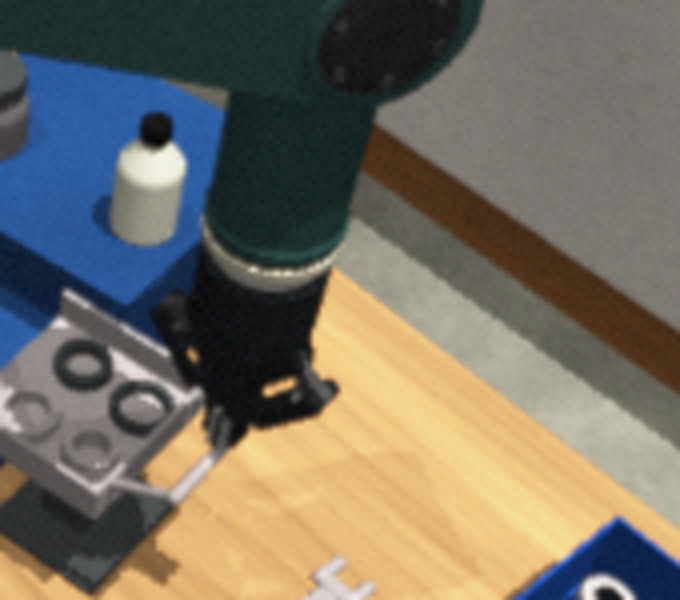

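Call:
send_rows(
  series=[
    [-1,[0,0,-0.03],[0,0,0]],
    [-1,[0,0,-0.03],[0,0,0]],
    [-1,[0,0,-0.03],[0,0,0]],
    [-1,[0,0,0],[0,0,0]],
    [-1,[0,0,0],[0,0,0]],
  ],
)

```text
clock: 4.63
position: [0.6369, -0.2245, 0.2425]
eef_rot: [[-0.982, -0.188, 0.005], [-0.188, 0.982, -0.002], [-0.004, -0.003, -1.0]]
contact_force: [-0.9, 0.3, -1.7]
gripper_width: 0.001
```

```bash
python3 -c "
from h import *
n='side'
x,y=(300,135)
a=robot.get_image(n)[y:y+100,x:x+120,::-1]; cv2.imwrite(f'pics/{n}4z.png',cv2.resize(a,None,fx=6,fy=6,interpolation=cv2.INTER_CUBIC))
rep((-.095,-.242,.152))
print((proj('side',robot.get_state()['position'])-[x,y])*6+2.5)
print(proj('side',np.array([0.2104,0.5611,0.2032])))
"
```

```text
t 4.68 P [ 0.6356 -0.2239  0.2405] unit [-0.096  -0.2422  0.2405] F [-0.2 -0.1 -0.5] w -0.0 yaw_y 0.0 z [ 1.3e-03 -8.0e-04 -1.0e+00] q [-0.44  0.44  1.29 -0.    1.41 -2.2 ]
to go tool [-0.0009  0.0003  0.0885]
[355.15878826 446.38690443]
[ 83.92955445 129.42816488]
```

View pics/side4z.png

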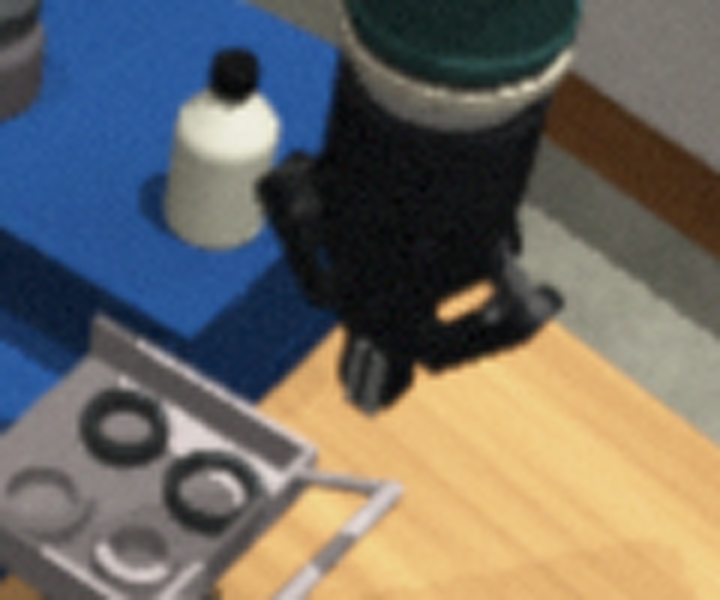

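Call:
send_rows(
  series=[
    [-1,[0,0,0.035],[0,0,0]],
    [-1,[0,0,0.035],[0,0,0]],
    [-1,[0,0,0.02],[0,0,0]],
    [-1,[0,0,0.002],[0,0,0]],
    [-1,[0,0,0],[0,0,0]],
  ],
)

```text
clock: 5.1
position: [0.6335, -0.2229, 0.145]
eef_rot: [[-0.982, -0.188, -0.005], [-0.188, 0.982, 0.002], [0.004, 0.003, -1.0]]
contact_force: [0.6, 0.7, 0.8]
gripper_width: 0.001
```

Call:
send_rows(
  series=[
    [-1,[0,0,0.002],[0,0,0]],
    [-1,[0,0,0.002],[0,0,0]],
    [-1,[0,0,0],[0,0,0]],
  ],
)

```text
clock: 5.35
position: [0.6354, -0.2238, 0.144]
eef_rot: [[-0.982, -0.188, 0.0], [-0.188, 0.982, -0.0], [-0.0, -0.0, -1.0]]
contact_force: [0.4, 0.3, 0.0]
gripper_width: 0.0
```

Call:
send_rows(
  series=[
    [-1,[0,0,0.002],[0,0,0]],
    [-1,[0,0,0.002],[0,0,0]],
    [-1,[0,0,0],[0,0,0]],
  ],
)

```text
clock: 5.6
position: [0.6359, -0.224, 0.1417]
eef_rot: [[-0.982, -0.188, 0.002], [-0.188, 0.982, -0.001], [-0.001, -0.001, -1.0]]
contact_force: [-2.6, 1.0, 8.0]
gripper_width: -0.001
```

```bash
python3 -c "
from h import *
for P in [(.6356,-.2239,.2405),(.6356,-.2239,.2665),(.6456,-.2239,.2605),(.6356,-.2139,.2605)]:
  print((proj('side',np.array(P))-[300,135])*6+2.5)
n='side'
x,y=(300,135)
a=robot.get_image(n)[y:y+100,x:x+120,::-1]; cv2.imwrite(f'pics/{n}5z.png',cv2.resize(a,None,fx=6,fy=6,interpolation=cv2.INTER_CUBIC))
rep()
"
```

```text
[355.08734486 446.32277373]
[364.82633268 404.93211832]
[379.85864694 403.43897738]
[345.13022411 400.13125616]
t 5.65 P [ 0.6359 -0.224   0.1416] unit [-0.0958 -0.2423  0.1416] F [-1.8  0.4  7.9] w 0.004 yaw_y 0.0 z [ 1.7e-03 -9.0e-04 -1.0e+00] q [-0.44  0.52  1.41 -0.    1.21 -2.2 ]
```

View pics/side5z.png

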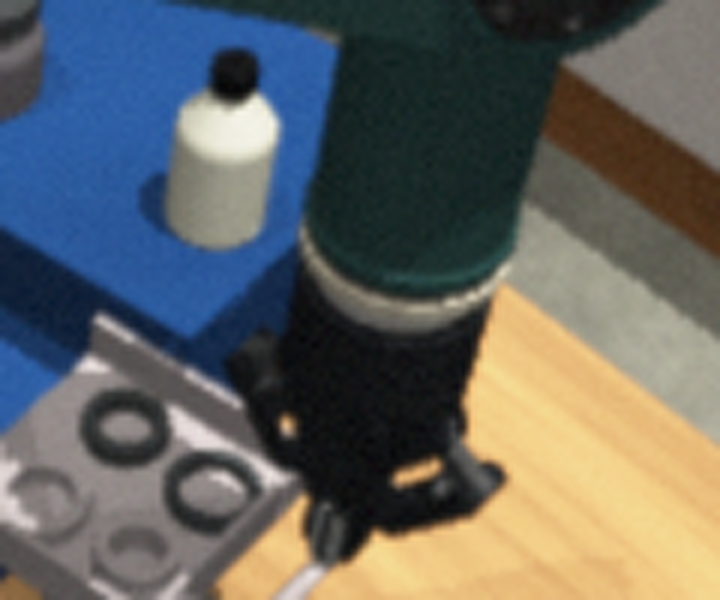

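Call:
send_rows(
  series=[
    [-1,[0,0,-0.03],[0,0,0]],
    [0,[0,0,0],[0,0,0]],
    [0,[0,0,0],[0,0,0]],
    [0,[0,0,0],[0,0,0]],
    [0,[0,0,0.015],[0,0,0]],
  ],
)

```text
clock: 6.07
position: [0.637, -0.2245, 0.1569]
eef_rot: [[-0.982, -0.188, 0.004], [-0.188, 0.982, -0.002], [-0.004, -0.003, -1.0]]
contact_force: [0.3, -0.8, 0.5]
gripper_width: 0.499
```

Call:
send_rows(
  series=[
    [0,[0,0,0.015],[0,0,0]],
    [0,[0,0,0.01],[0,0,0]],
    [0,[0,0,0.005],[0,0,0]],
    [0,[0,0,0],[0,0,0]],
  ],
)

```text
clock: 6.4
position: [0.6339, -0.2232, 0.1226]
eef_rot: [[-0.982, -0.188, -0.004], [-0.188, 0.982, 0.002], [0.003, 0.002, -1.0]]
contact_force: [0.1, -0.2, 0.2]
gripper_width: 0.499
```

Call:
send_rows(
  series=[
    [-1,[0,0,0],[0,0,0]],
    [-1,[0,0,0],[0,0,0]],
    [-1,[0,0,0],[0,0,0]],
    [-1,[0,0,0],[0,0,0]],
    [-1,[0,0,0],[0,0,0]],
  ],
  squeeze=40,
)

```text
clock: 6.82
position: [0.6357, -0.223, 0.1257]
eef_rot: [[-0.982, -0.188, 0.001], [-0.188, 0.982, 0.001], [-0.001, 0.001, -1.0]]
contact_force: [-0.1, 4.8, 4.4]
gripper_width: 0.096
```

```bash
python3 -c "
from h import *
n='side'
x,y=(300,135)
a=robot.get_image(n)[y:y+100,x:x+120,::-1]; cv2.imwrite(f'pics/{n}6z.png',cv2.resize(a,None,fx=6,fy=6,interpolation=cv2.INTER_CUBIC))
rep()
"
```

```text
t 6.87 P [ 0.6357 -0.223   0.1257] unit [-0.0957 -0.2413  0.1257] F [-0.2  5.   4.4] w 0.096 yaw_y 0.01 z [ 9.e-04  7.e-04 -1.e+00] q [-0.44  0.53  1.42  0.    1.18 -2.2 ]
```

View pics/side6z.png

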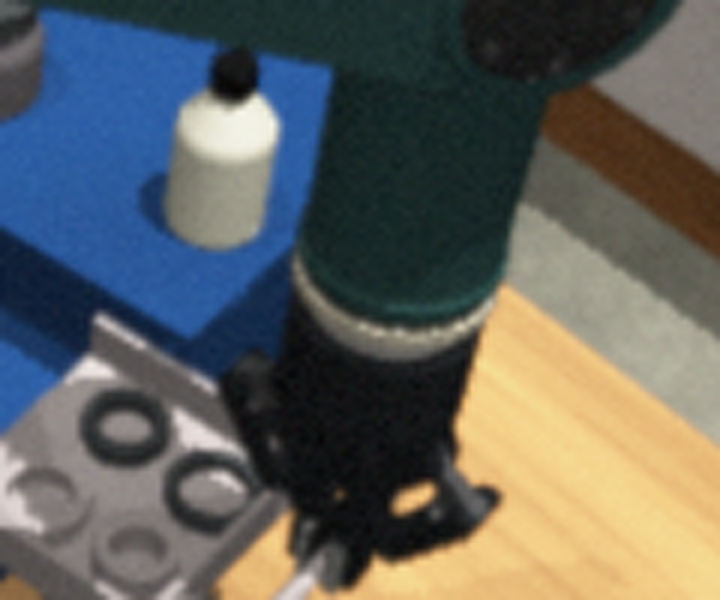

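```bash
python3 -c "
import numpy as np
R=np.hypot(160,52);p=np.arctan2(52,160)
t=np.radians(np.r_[np.arange(0,66,3),66])
y=-R*np.cos(p+t);z=R*np.sin(p+t)
print(np.c_[np.diff(y),-np.diff(z)].round(1).tolist(), y[-1]-y[0],z[-1]-z[0])"
```

```text
[[2.9, -8.3], [3.4, -8.1], [3.8, -7.9], [4.2, -7.7], [4.6, -7.5], [5.0, -7.3], [5.4, -7.0], [5.7, -6.7], [6.1, -6.4], [6.4, -6.1], [6.7, -5.7], [7.0, -5.4], [7.3, -5.0], [7.5, -4.6], [7.7, -4.2], [8.0, -3.8], [8.1, -3.4], [8.3, -2.9], [8.4, -2.5], [8.6, -2.1], [8.7, -1.6], [8.7, -1.1]] 142.4265009052872 115.31757866275777
```

Call:
send_rows(
  series=[
    [-1,[0,0.0029,-0.0083],[0,0,0]],
    [-1,[0,0.0034,-0.0081],[0,0,0]],
    [-1,[0,0.0038,-0.0079],[0,0,0]],
    [-1,[0,0.0042,-0.0077],[0,0,0]],
    [-1,[0,0.0046,-0.0075],[0,0,0]],
  ],
)

```text
clock: 7.28
position: [0.6321, -0.2052, 0.1653]
eef_rot: [[-0.982, -0.188, 0.001], [-0.188, 0.982, -0.001], [-0.001, -0.001, -1.0]]
contact_force: [3.9, 1.9, -5.1]
gripper_width: 0.097
```

```bash
python3 -c "
from h import *
n='side'
x,y=(250,115)
a=robot.get_image(n)[y:y+150,x:x+170,::-1]; cv2.imwrite(f'pics/{n}7z.png',cv2.resize(a,None,fx=4,fy=4,interpolation=cv2.INTER_CUBIC))
rep()
"
```

```text
t 7.33 P [ 0.632  -0.2043  0.1667] unit [-0.0958 -0.2222  0.1667] F [ 2.1  2.4 -3.5] w 0.093 yaw_y 0.03 z [ 1.2e-03 -6.0e-04 -1.0e+00] q [-0.42  0.48  1.41 -0.    1.25 -2.18]
```

View pics/side7z.png

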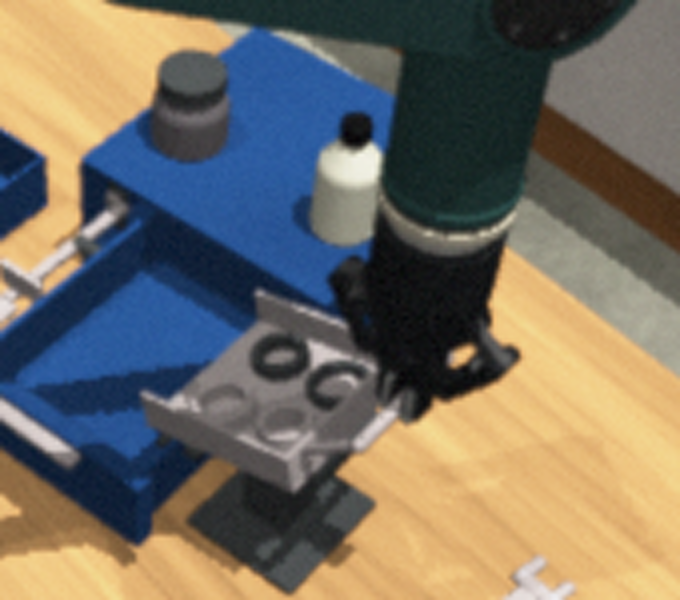

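Call:
send_rows(
  series=[
    [-1,[0,0.005,-0.0073],[0,0,0]],
    [-1,[0,0.0054,-0.007],[0,0,0]],
    [-1,[0,0.0057,-0.0067],[0,0,0]],
    [-1,[0,0.0061,-0.0064],[0,0,0]],
    [-1,[0,0.0064,-0.0061],[0,0,0]],
  ],
)

```text
clock: 7.75
position: [0.6269, -0.1782, 0.1995]
eef_rot: [[-0.982, -0.188, 0.002], [-0.188, 0.982, -0.003], [-0.001, -0.003, -1.0]]
contact_force: [3.3, -3.9, -1.0]
gripper_width: 0.095
```

Call:
send_rows(
  series=[
    [-1,[0,0.0067,-0.0057],[0,0,0]],
    [-1,[0,0.007,-0.0054],[0,0,0]],
    [-1,[0,0.0073,-0.005],[0,0,0]],
    [-1,[0,0.0075,-0.0046],[0,0,0]],
    [-1,[0,0.0077,-0.0042],[0,0,0]],
  ],
)

```text
clock: 8.17
position: [0.6203, -0.1438, 0.2255]
eef_rot: [[-0.982, -0.188, 0.003], [-0.188, 0.982, -0.005], [-0.002, -0.006, -1.0]]
contact_force: [0.8, -6.1, 5.3]
gripper_width: 0.1
```

Call:
send_rows(
  series=[
    [-1,[0,0.008,-0.0038],[0,0,0]],
    [-1,[0,0.0081,-0.0034],[0,0,0]],
    [-1,[0,0.0083,-0.0029],[0,0,0]],
    [-1,[0,0.0084,-0.0025],[0,0,0]],
    [-1,[0,0.0086,-0.0021],[0,0,0]],
  ],
)

```text
clock: 8.58
position: [0.6124, -0.1028, 0.2409]
eef_rot: [[-0.982, -0.188, 0.003], [-0.188, 0.982, -0.005], [-0.002, -0.005, -1.0]]
contact_force: [-0.5, -4.9, 8.9]
gripper_width: 0.095
```

```bash
python3 -c "
from h import *
n='side'
x,y=(250,115)
a=robot.get_image(n)[y:y+150,x-35:x+135,::-1]; cv2.imwrite(f'pics/{n}8z.png',cv2.resize(a,None,fx=4,fy=4,interpolation=cv2.INTER_CUBIC))
rep()
"
```

```text
t 8.63 P [ 0.6121 -0.1011  0.2413] unit [-0.096  -0.1171  0.2413] F [-1.2 -3.1  9.8] w 0.094 yaw_y 0.01 z [ 0.0034 -0.0036 -1.    ] q [-0.27  0.36  1.42 -0.    1.36 -2.03]
```

View pics/side8z.png

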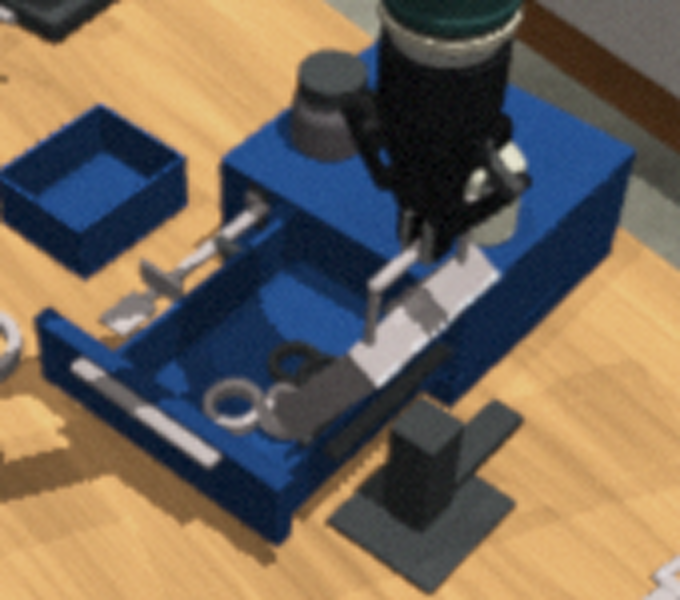

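Call:
send_rows(
  series=[
    [-1,[0,0.0087,-0.0025],[0,0,0]],
    [-1,[0,0.0087,-0.0015],[0,0,0]],
    [-1,[0,0,0],[0,0,0]],
    [-1,[0,0,0],[0,0,0]],
    [-1,[0,0,0],[0,0,0]],
  ],
)

```text
clock: 9.05
position: [0.6088, -0.0842, 0.244]
eef_rot: [[-0.982, -0.188, 0.002], [-0.188, 0.982, -0.002], [-0.002, -0.003, -1.0]]
contact_force: [-0.5, -1.2, 9.6]
gripper_width: 0.097
```

```bash
python3 -c "
from h import *
n='side'
x,y=(250,115)
a=robot.get_image(n)[y:y+150,x-35:x+135,::-1]; cv2.imwrite(f'pics/{n}9z.png',cv2.resize(a,None,fx=4,fy=4,interpolation=cv2.INTER_CUBIC))
rep()
"
```

```text
t 9.1 P [ 0.6088 -0.0842  0.244 ] unit [-0.0961 -0.0999  0.244 ] F [-0.6 -2.2  9.9] w 0.092 yaw_y 0.01 z [ 0.0022 -0.0021 -1.    ] q [-0.25  0.35  1.43 -0.    1.37 -2.01]
```

View pics/side9z.png

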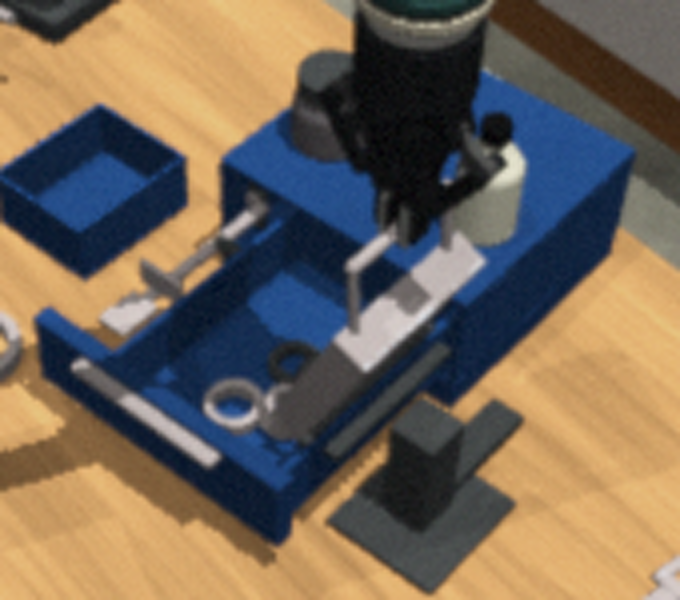

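Call:
send_rows(
  series=[
    [-1,[0,-0.0087,0.0011],[0,0,0]],
    [-1,[0,-0.0087,0.0016],[0,0,0]],
    [-1,[0,-0.0086,0.0021],[0,0,0]],
    [-1,[0,-0.0084,0.0025],[0,0,0]],
    [-1,[0,-0.0083,0.0029],[0,0,0]],
  ],
)

```text
clock: 9.52
position: [0.6168, -0.1255, 0.2331]
eef_rot: [[-0.982, -0.188, 0.002], [-0.188, 0.982, 0.0], [-0.002, -0.0, -1.0]]
contact_force: [1.2, -1.5, 5.0]
gripper_width: 0.096
```

Call:
send_rows(
  series=[
    [-1,[0,-0.0081,0.0034],[0,0,0]],
    [-1,[0,-0.008,0.0038],[0,0,0]],
    [-1,[0,-0.0077,0.0042],[0,0,0]],
    [-1,[0,-0.0075,0.0046],[0,0,0]],
    [-1,[0,-0.0073,0.005],[0,0,0]],
  ],
)

```text
clock: 9.93
position: [0.6242, -0.1641, 0.2102]
eef_rot: [[-0.982, -0.188, 0.001], [-0.188, 0.982, -0.0], [-0.001, -0.0, -1.0]]
contact_force: [2.5, 0.1, 3.5]
gripper_width: 0.099
```

```bash
python3 -c "
from h import *
n='side'
x,y=(250,115)
a=robot.get_image(n)[y:y+150,x-35:x+135,::-1]; cv2.imwrite(f'pics/{n}10z.png',cv2.resize(a,None,fx=4,fy=4,interpolation=cv2.INTER_CUBIC))
rep()
"
```

```text
t 9.98 P [ 0.6245 -0.1656  0.209 ] unit [-0.0959 -0.1828  0.209 ] F [ 4.4 -3.   2.3] w 0.094 yaw_y -0.03 z [ 6.e-04 -1.e-03 -1.e+00] q [-0.37  0.42  1.4  -0.    1.32 -2.12]
```

View pics/side10z.png

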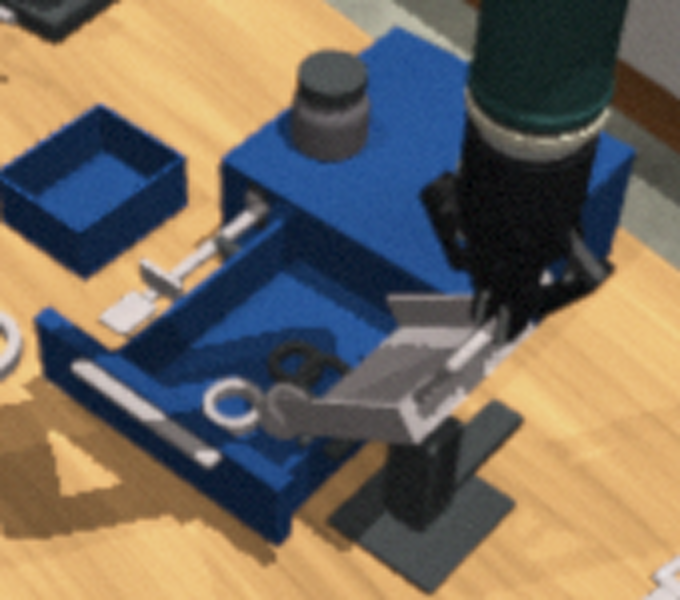

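Call:
send_rows(
  series=[
    [-1,[0,-0.007,0.0054],[0,0,0]],
    [-1,[0,-0.0067,0.0057],[0,0,0]],
    [-1,[0,-0.0064,0.0061],[0,0,0]],
    [-1,[0,-0.0061,0.0064],[0,0,0]],
    [-1,[0,-0.0057,0.0067],[0,0,0]],
  ],
)

```text
clock: 10.4
position: [0.6302, -0.1952, 0.1788]
eef_rot: [[-0.982, -0.188, 0.0], [-0.188, 0.982, 0.001], [-0.0, 0.001, -1.0]]
contact_force: [3.5, -1.5, 1.7]
gripper_width: 0.096
```

Call:
send_rows(
  series=[
    [-1,[0,-0.0054,0.007],[0,0,0]],
    [-1,[0,-0.005,0.0073],[0,0,0]],
    [-1,[0,-0.0046,0.0075],[0,0,0]],
    [-1,[0,-0.0042,0.0077],[0,0,0]],
    [-1,[0,0,0],[0,0,0]],
  ],
)

```text
clock: 10.82
position: [0.6339, -0.2147, 0.1482]
eef_rot: [[-0.982, -0.188, 0.0], [-0.188, 0.982, 0.0], [-0.0, 0.0, -1.0]]
contact_force: [6.1, -0.2, -0.3]
gripper_width: 0.094
```

```bash
python3 -c "
from h import *
n='side'
x,y=(250,115)
a=robot.get_image(n)[y:y+150,x-35:x+135,::-1]; cv2.imwrite(f'pics/{n}11z.png',cv2.resize(a,None,fx=4,fy=4,interpolation=cv2.INTER_CUBIC))
rep()
"
```

```text
t 10.87 P [ 0.6339 -0.2144  0.1488] unit [-0.0959 -0.2325  0.1488] F [ 6.1  0.4 -1.5] w 0.095 yaw_y -0.03 z [ 0.e+00  2.e-04 -1.e+00] q [-0.43  0.51  1.41  0.    1.22 -2.19]
```

View pics/side11z.png

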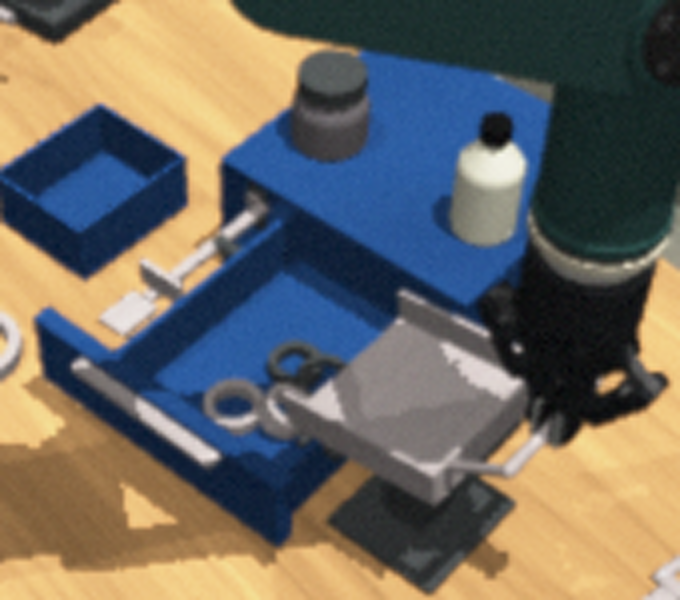

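Call:
send_rows(
  series=[
    [-1,[0,-0.0038,0.0079],[0,0,0]],
    [-1,[0,-0.0034,0.0081],[0,0,0]],
    [-1,[0,-0.0025,0.0078],[0,0,0]],
    [-1,[0,0,0],[0,0,0]],
    [0,[0,0,0],[0,0,0]],
  ],
)

```text
clock: 11.28
position: [0.6342, -0.2235, 0.1257]
eef_rot: [[-0.982, -0.188, -0.002], [-0.188, 0.982, 0.0], [0.002, 0.001, -1.0]]
contact_force: [-0.5, 0.2, -0.6]
gripper_width: 0.222
```

Call:
send_rows(
  series=[
    [0,[0,0,0],[0,0,0]],
    [0,[0,0,0],[0,0,0]],
    [0,[0,0,0],[0,0,0]],
    [0,[0,0,-0.02],[0,0,0]],
    [0,[0,0,-0.035],[0,0,0]],
  ],
)

```text
clock: 11.7
position: [0.6314, -0.2221, 0.177]
eef_rot: [[-0.982, -0.188, -0.01], [-0.188, 0.982, 0.004], [0.009, 0.006, -1.0]]
contact_force: [1.4, -0.5, 0.1]
gripper_width: 0.498
```

Call:
send_rows(
  series=[
    [-1,[0,0,-0.04],[0,0,0]],
    [-1,[0,0,-0.04],[0,0,0]],
    [-1,[0,0,-0.03],[0,0,0]],
    [-1,[0.005,0.04,0],[0,0,0]],
    [-1,[0.005,0.04,0],[0,0,0]],
  ],
)

```text
clock: 12.12
position: [0.6118, -0.1485, 0.294]
eef_rot: [[-0.983, -0.185, 0.005], [-0.185, 0.983, -0.003], [-0.004, -0.003, -1.0]]
contact_force: [-0.3, 0.1, 0.0]
gripper_width: 0.001
```

```bash
python3 -c "
from h import *
n='side'
x,y=(250,115)
a=robot.get_image(n)[y:y+150,x-35:x+135,::-1]; cv2.imwrite(f'pics/{n}12z.png',cv2.resize(a,None,fx=4,fy=4,interpolation=cv2.INTER_CUBIC))
a=robot.get_image('top')[100:250,190:350,::-1]; cv2.imwrite(f'pics/top12z.png',cv2.resize(a,None,fx=4,fy=4,interpolation=cv2.INTER_CUBIC))
rep((-.140,.117,.27))
"
```

```text
t 12.22 P [ 0.608  -0.1419  0.2921] unit [-0.1077 -0.1564  0.2921] F [1.1 0.1 0.1] w 0.0 yaw_y 0.18 z [-0.0019  0.0026 -1.    ] q [-0.34  0.33  1.33  0.    1.48 -2.1 ]
to go tool [0.0314 0.2735 0.0229]
```

View pics/side12z.png

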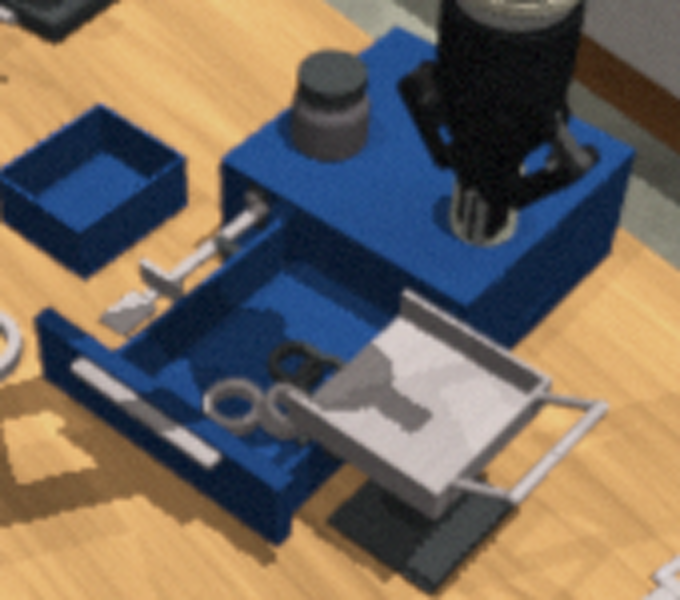

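View pics/top12z.png

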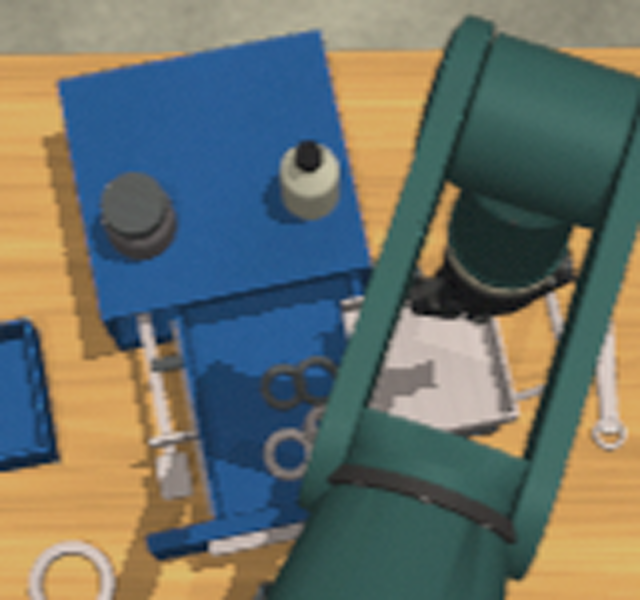

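Call:
send_rows(
  series=[
    [-1,[0.003,0.034,0],[0,0,0]],
    [-1,[0.003,0.034,0],[0,0,0]],
    [-1,[0.003,0.034,0],[0,0,0]],
    [-1,[0.003,0.034,0],[0,0,0]],
    [-1,[0.003,0.034,0],[0,0,0]],
  ],
)

```text
clock: 12.63
position: [0.5627, 0.0181, 0.291]
eef_rot: [[-0.982, -0.188, -0.001], [-0.188, 0.982, -0.001], [0.001, -0.0, -1.0]]
contact_force: [0.5, 0.2, 0.7]
gripper_width: -0.003
```

Call:
send_rows(
  series=[
    [-1,[0.003,0.034,0.04],[0,0,0]],
    [-1,[0.003,0.034,0.04],[0,0,0]],
    [-1,[0.003,0.034,0.04],[0,0,0]],
    [-1,[0,0,0.04],[0,0,0]],
    [-1,[0,0,0],[0,0,0]],
  ],
)

```text
clock: 13.05
position: [0.535, 0.096, 0.1497]
eef_rot: [[-0.982, -0.191, -0.013], [-0.191, 0.982, -0.001], [0.013, 0.001, -1.0]]
contact_force: [-1.1, -0.5, -0.6]
gripper_width: 0.002
```

```bash
python3 -c "
from h import *
x,y=(235,120)
a=robot.get_image('side')[y:y+90,x-20:x+100,::-1]; cv2.imwrite(f'pics/side13z.png',cv2.resize(a,None,fx=6,fy=6,interpolation=cv2.INTER_CUBIC))
a=robot.get_image('top')[100:250,190:350,::-1]; cv2.imwrite(f'pics/top13z.png',cv2.resize(a,None,fx=4,fy=4,interpolation=cv2.INTER_CUBIC))
rep((-.134,.117,.07))
P=robot.get_state()['position']+[.003,0,.025]
print((proj('side',P)-[215,120])*6+2.5,(proj('top',P)-[190,100])*4+1.5)
"
```

```text
t 13.15 P [0.5403 0.0949 0.1557] unit [-0.1296  0.0889  0.1557] F [0.3 1.1 1.4] w 0.003 yaw_y 0.03 z [-0.004 -0.001 -1.   ] q [ 0.05  0.34  1.68 -0.    1.13 -1.71]
to go tool [0.004  0.0281 0.0857]
[245.66081969 309.86262888] [191.77713255 431.84676515]
```

View pics/side13z.png

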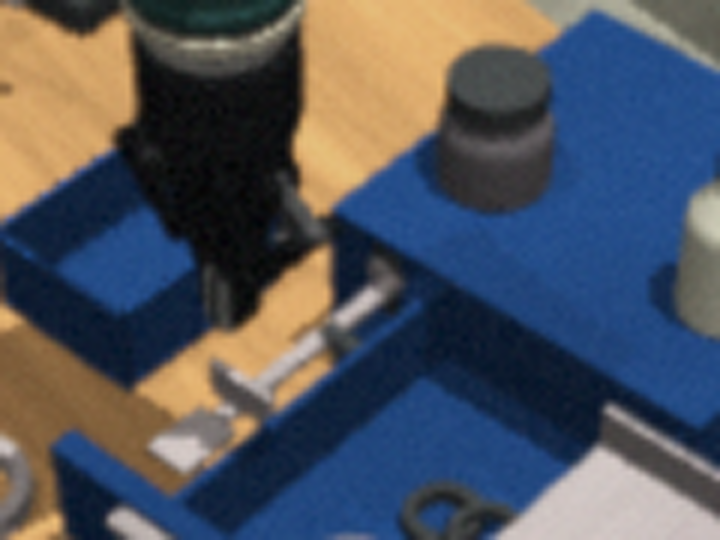

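View pics/top13z.png

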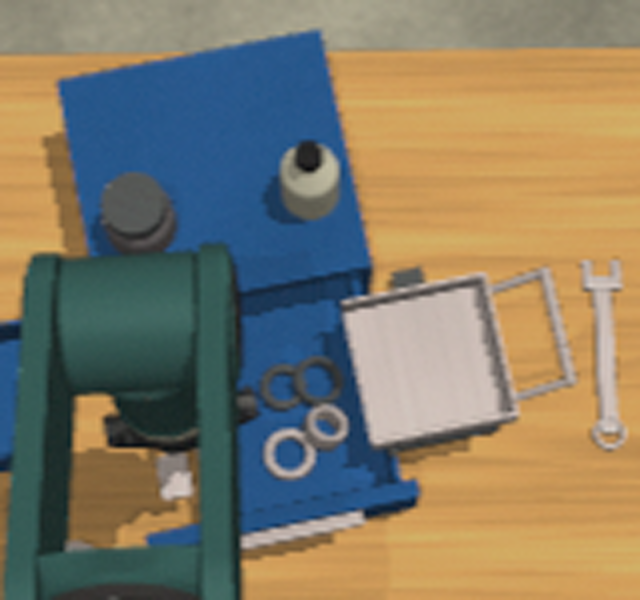

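Call:
send_rows(
  series=[
    [-1,[0,0.028,0],[0,0,0]],
    [-1,[0,0,0.03],[0,0,0]],
    [-1,[0,0,0.03],[0,0,0]],
    [-1,[0,0,0],[0,0,0]],
    [-1,[0,0,0],[0,0,0]],
  ],
)

```text
clock: 13.57
position: [0.537, 0.1221, 0.0977]
eef_rot: [[-0.982, -0.187, -0.0], [-0.187, 0.982, -0.0], [0.0, -0.0, -1.0]]
contact_force: [0.9, 0.0, 0.1]
gripper_width: -0.0
```

```bash
python3 -c "
from h import *
x,y=(235,120)
a=robot.get_image('side')[y:y+90,x-20:x+100,::-1]; cv2.imwrite(f'pics/side14z.png',cv2.resize(a,None,fx=6,fy=6,interpolation=cv2.INTER_CUBIC))
rep((-.134,.117,.07))
P=robot.get_state()['position']
print((proj('side',P)-[215,120])*6+2.5)
P=robot.get_state()['position']+[.003,0,.025]
print((proj('side',P)-[215,120])*6+2.5)
"
```

```text
t 13.62 P [0.5381 0.1223 0.0986] unit [-0.1266  0.1162  0.0986] F [0.2 0.3 0.1] w -0.001 yaw_y -0.06 z [ 2.4e-03 -1.0e-04 -1.0e+00] q [ 0.1   0.41  1.73 -0.    1.   -1.66]
to go tool [0.0074 0.0008 0.0286]
[214.16291547 398.70414235]
[216.25433708 362.3467103 ]
```

View pics/side14z.png

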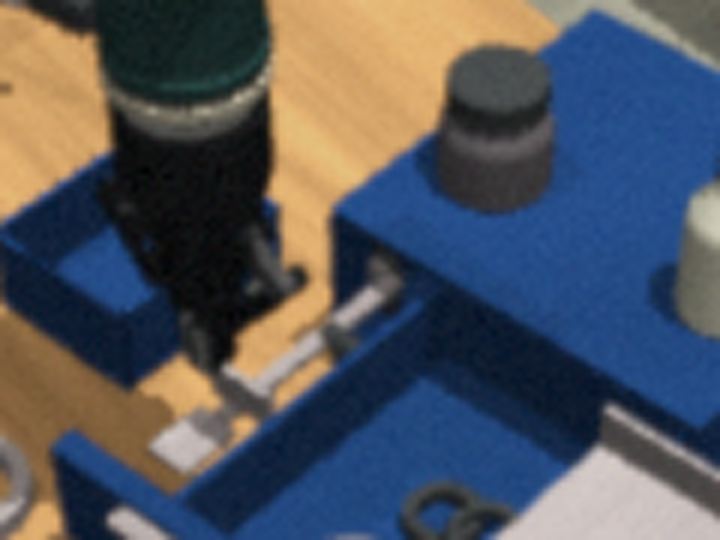

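Call:
send_rows(
  series=[
    [-1,[0.009,0,0],[0,0,0]],
    [-1,[0,0,0.015],[0,0,0]],
    [-1,[0,0,0.015],[0,0,0]],
    [-1,[0,0,0],[0,0,0]],
  ],
)

```text
clock: 13.95
position: [0.5265, 0.1207, 0.0666]
eef_rot: [[-0.982, -0.188, -0.001], [-0.188, 0.982, -0.0], [0.001, -0.0, -1.0]]
contact_force: [-0.9, 0.0, -0.1]
gripper_width: -0.001
```

Call:
send_rows(
  series=[
    [-1,[0,0,0.003],[0,0,0]],
    [-1,[0,0,0.002],[0,0,0]],
    [-1,[0,0,0],[0,0,0]],
  ],
)

```text
clock: 14.2
position: [0.528, 0.1212, 0.0624]
eef_rot: [[-0.982, -0.188, 0.001], [-0.188, 0.982, 0.0], [-0.001, -0.0, -1.0]]
contact_force: [0.3, 0.9, 0.5]
gripper_width: -0.001
```

```bash
python3 -c "
from h import *
x,y=(235,120)
a=robot.get_image('side')[y:y+90,x-20:x+100,::-1]; cv2.imwrite(f'pics/side15z.png',cv2.resize(a,None,fx=6,fy=6,interpolation=cv2.INTER_CUBIC))
rep((-.134,.117,.057))
"
```

```text
t 14.25 P [0.528  0.1213 0.0624] unit [-0.1368  0.1171  0.0624] F [-0.2  0.9  0.3] w -0.001 yaw_y -0.01 z [ 0.0013  0.     -1.    ] q [ 0.1   0.45  1.79 -0.    0.91 -1.66]
to go tool [-0.0028 -0.0001  0.0054]
```

View pics/side15z.png

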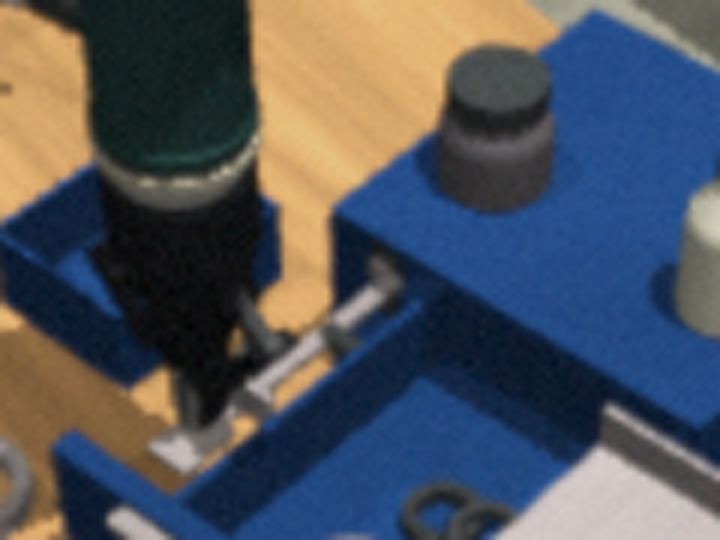

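Call:
send_rows(
  series=[
    [-1,[0,0,0.001],[0,0,0]],
    [-1,[0,0,0.001],[0,0,0]],
    [-1,[0,0,0],[0,0,0]],
  ],
)

```text
clock: 14.5
position: [0.5274, 0.1213, 0.0596]
eef_rot: [[-0.982, -0.188, 0.0], [-0.188, 0.982, -0.0], [-0.0, -0.0, -1.0]]
contact_force: [-0.8, -0.8, -0.2]
gripper_width: -0.003
```

Call:
send_rows(
  series=[
    [-1,[0,0,0.001],[0,0,0]],
    [-1,[0,0,0.001],[0,0,0]],
    [-1,[0,0,0],[0,0,0]],
  ],
)

```text
clock: 14.75
position: [0.5272, 0.1213, 0.0572]
eef_rot: [[-0.982, -0.188, -0.001], [-0.188, 0.982, -0.0], [0.001, -0.0, -1.0]]
contact_force: [-0.6, 0.4, -1.2]
gripper_width: 0.002
```

Call:
send_rows(
  series=[
    [-1,[0,0,0.001],[0,0,0]],
    [-1,[0,0,0.001],[0,0,0]],
    [-1,[0,0,0],[0,0,0]],
  ],
)

```text
clock: 15.0
position: [0.5274, 0.1213, 0.0555]
eef_rot: [[-0.982, -0.188, -0.0], [-0.188, 0.982, -0.0], [0.0, -0.0, -1.0]]
contact_force: [-0.5, 0.4, 2.9]
gripper_width: -0.003
```

Call:
send_rows(
  series=[
    [-1,[-0.003,0,0],[0,0,0]],
    [-1,[-0.003,0,0],[0,0,0]],
    [-1,[0,0,0],[0,0,0]],
  ],
)

```text
clock: 15.25
position: [0.5337, 0.1225, 0.0556]
eef_rot: [[-0.982, -0.188, -0.0], [-0.188, 0.982, -0.0], [0.0, -0.0, -1.0]]
contact_force: [-1.2, 0.4, 3.5]
gripper_width: 0.005
```

Call:
send_rows(
  series=[
    [-1,[-0.002,0,0],[0,0,0]],
    [-1,[-0.002,0,0],[0,0,0]],
    [-1,[0,0,0],[0,0,0]],
  ],
)

```text
clock: 15.5
position: [0.5375, 0.1232, 0.0555]
eef_rot: [[-0.982, -0.188, 0.0], [-0.188, 0.982, -0.0], [0.0, -0.0, -1.0]]
contact_force: [-1.9, 0.5, 3.6]
gripper_width: 0.001
```

Call:
send_rows(
  series=[
    [-1,[-0.002,0,0],[0,0,0]],
    [-1,[-0.002,0,0],[0,0,0]],
    [-1,[0,0,0],[0,0,0]],
  ],
)

```text
clock: 15.75
position: [0.5417, 0.124, 0.0555]
eef_rot: [[-0.982, -0.188, 0.001], [-0.188, 0.982, 0.0], [-0.001, -0.0, -1.0]]
contact_force: [-2.5, -0.8, 3.8]
gripper_width: -0.002
```

Call:
send_rows(
  series=[
    [-1,[-0.002,0,0],[0,0,0]],
    [-1,[-0.002,0,0],[0,0,0]],
    [-1,[0,0,0],[0,0,0]],
  ],
)

```text
clock: 16.0
position: [0.5437, 0.1245, 0.0554]
eef_rot: [[-0.982, -0.188, -0.003], [-0.188, 0.982, -0.001], [0.003, -0.0, -1.0]]
contact_force: [-6.9, -1.1, 7.8]
gripper_width: 0.002
```

Call:
send_rows(
  series=[
    [-1,[-0.002,0,0],[0,0,0]],
    [-1,[-0.002,0,0],[0,0,0]],
    [-1,[0,0,0],[0,0,0]],
  ],
)

```text
clock: 16.25
position: [0.5436, 0.1245, 0.0554]
eef_rot: [[-0.982, -0.189, -0.01], [-0.189, 0.982, -0.002], [0.01, -0.0, -1.0]]
contact_force: [-15.0, -4.1, 17.8]
gripper_width: 0.001
```

Call:
send_rows(
  series=[
    [-1,[0.004,0,0],[0,0,0]],
    [-1,[0,0,0],[0,0,0]],
  ],
)

```text
clock: 16.42
position: [0.5437, 0.1244, 0.0555]
eef_rot: [[-0.982, -0.188, -0.002], [-0.188, 0.982, -0.0], [0.002, -0.0, -1.0]]
contact_force: [-6.6, -1.5, 6.7]
gripper_width: -0.001
```

Call:
send_rows(
  series=[
    [-1,[0,0,0.001],[0,0,0]],
    [-1,[0,0,0.001],[0,0,0]],
    [-1,[0,0,0],[0,0,0]],
  ],
)

```text
clock: 16.67
position: [0.5436, 0.1245, 0.0535]
eef_rot: [[-0.982, -0.188, -0.003], [-0.188, 0.982, -0.001], [0.003, -0.0, -1.0]]
contact_force: [-6.8, -1.2, 8.8]
gripper_width: 0.006
```

Call:
send_rows(
  series=[
    [-1,[0,0,0.001],[0,0,0]],
    [-1,[0,0,0.0005],[0,0,0]],
    [-1,[0,0,0],[0,0,0]],
  ],
)

```text
clock: 16.92
position: [0.5437, 0.1244, 0.052]
eef_rot: [[-0.982, -0.188, -0.003], [-0.188, 0.982, -0.001], [0.003, -0.0, -1.0]]
contact_force: [-7.5, -1.6, 8.0]
gripper_width: -0.002
```

Call:
send_rows(
  series=[
    [-1,[0,0,0.001],[0,0,0]],
    [-1,[0,0,0.0005],[0,0,0]],
    [-1,[0,0,0],[0,0,0]],
  ],
)

```text
clock: 17.17
position: [0.5437, 0.1244, 0.0506]
eef_rot: [[-0.982, -0.188, -0.003], [-0.188, 0.982, -0.001], [0.003, -0.0, -1.0]]
contact_force: [-7.5, -0.5, 9.3]
gripper_width: 0.004
```

Call:
send_rows(
  series=[
    [-1,[0,0,0.001],[0,0,0]],
    [-1,[0,0,0.0005],[0,0,0]],
    [-1,[0,0,0],[0,0,0]],
  ],
)

```text
clock: 17.42
position: [0.5437, 0.1245, 0.0493]
eef_rot: [[-0.982, -0.188, -0.003], [-0.188, 0.982, -0.001], [0.003, -0.0, -1.0]]
contact_force: [-7.0, -1.2, 10.9]
gripper_width: -0.003
```

Call:
send_rows(
  series=[
    [-1,[0,0,0.001],[0,0,0]],
    [-1,[0,0,0.0005],[0,0,0]],
    [-1,[0,0,0],[0,0,0]],
  ],
)

```text
clock: 17.67
position: [0.5437, 0.1245, 0.048]
eef_rot: [[-0.982, -0.188, -0.002], [-0.188, 0.982, -0.001], [0.003, -0.0, -1.0]]
contact_force: [-8.7, -1.5, 13.2]
gripper_width: -0.002
```

Call:
send_rows(
  series=[
    [-1,[0,0,0.001],[0,0,0]],
    [-1,[0,0,0.0005],[0,0,0]],
    [-1,[0,0,0],[0,0,0]],
  ],
)

```text
clock: 17.92
position: [0.544, 0.1245, 0.0467]
eef_rot: [[-0.982, -0.188, -0.002], [-0.188, 0.982, -0.0], [0.002, -0.0, -1.0]]
contact_force: [-9.5, -1.9, 14.7]
gripper_width: 0.001
```

Call:
send_rows(
  series=[
    [-1,[0,0,0.001],[0,0,0]],
    [-1,[0,0,0.0005],[0,0,0]],
    [-1,[0,0,0],[0,0,0]],
  ],
)

```text
clock: 18.17
position: [0.5466, 0.125, 0.0454]
eef_rot: [[-0.982, -0.188, 0.003], [-0.188, 0.982, 0.0], [-0.003, -0.0, -1.0]]
contact_force: [-3.0, 0.2, 8.9]
gripper_width: -0.003
```

Call:
send_rows(
  series=[
    [-1,[-0.002,0,0.001],[0,0,0]],
    [-1,[-0.002,0,0],[0,0,0]],
    [-1,[-0.002,0,0],[0,0,0]],
  ],
)

```text
clock: 18.42
position: [0.5526, 0.1261, 0.0445]
eef_rot: [[-0.982, -0.188, 0.003], [-0.188, 0.982, 0.0], [-0.003, -0.0, -1.0]]
contact_force: [-3.0, -0.6, 9.1]
gripper_width: -0.0
```

Call:
send_rows(
  series=[
    [-1,[-0.002,0,0],[0,0,0]],
    [-1,[-0.002,0,0],[0,0,0]],
    [-1,[-0.002,0,0],[0,0,0]],
  ],
)

```text
clock: 18.67
position: [0.5585, 0.1273, 0.0445]
eef_rot: [[-0.982, -0.188, 0.003], [-0.188, 0.982, 0.0], [-0.003, -0.0, -1.0]]
contact_force: [-2.7, 0.1, 9.7]
gripper_width: 0.001
```

Call:
send_rows(
  series=[
    [-1,[-0.003,0,0],[0,0,0]],
    [-1,[-0.003,0,0],[0,0,0]],
    [-1,[-0.003,0,0],[0,0,0]],
    [-1,[-0.003,0,0],[0,0,0]],
  ],
)

```text
clock: 19.0
position: [0.5702, 0.1296, 0.0445]
eef_rot: [[-0.982, -0.188, 0.003], [-0.188, 0.982, 0.0], [-0.003, 0.0, -1.0]]
contact_force: [-3.9, 0.3, 11.2]
gripper_width: 0.0
```

Call:
send_rows(
  series=[
    [-1,[-0.003,0,0],[0,0,0]],
    [-1,[-0.003,0,0],[0,0,0]],
    [-1,[-0.003,0,0],[0,0,0]],
    [-1,[-0.003,0,0],[0,0,0]],
  ],
)

```text
clock: 19.33
position: [0.582, 0.1319, 0.0445]
eef_rot: [[-0.982, -0.188, 0.002], [-0.188, 0.982, 0.001], [-0.003, 0.0, -1.0]]
contact_force: [-3.0, 0.9, 10.3]
gripper_width: -0.002
```

Call:
send_rows(
  series=[
    [-1,[0.003,0,0],[0,0,0]],
    [-1,[0.005,0,0],[0,0,0]],
    [-1,[0,0,-0.01],[0,0,0]],
    [-1,[0,0,-0.03],[0,0,0]],
    [-1,[0,0,-0.04],[0,0,0]],
  ],
)

```text
clock: 19.75
position: [0.5705, 0.1296, 0.1219]
eef_rot: [[-0.982, -0.188, -0.006], [-0.188, 0.982, -0.001], [0.006, 0.0, -1.0]]
contact_force: [1.7, 0.6, -0.6]
gripper_width: -0.0
```

Call:
send_rows(
  series=[
    [-1,[0.02,0,-0.04],[0,0,0]],
    [-1,[0.035,0,0],[0,0,0]],
    [-1,[0.035,0,0],[0,0,0]],
    [-1,[0.035,0,0],[0,0,0]],
    [-1,[0,0,0],[0,0,0]],
  ],
)

```text
clock: 20.17
position: [0.4425, 0.1058, 0.16]
eef_rot: [[-0.982, -0.188, -0.008], [-0.188, 0.982, -0.001], [0.008, 0.001, -1.0]]
contact_force: [-1.0, 0.1, -0.5]
gripper_width: -0.001
```

```bash
python3 -c "
from h import *
a=robot.get_image('side')[115:265,215:385,::-1]; cv2.imwrite(f'pics/side16z.png',cv2.resize(a,None,fx=4,fy=4,interpolation=cv2.INTER_CUBIC))
a=robot.get_image('top')[100:250,190:350,::-1]; cv2.imwrite(f'pics/top16z.png',cv2.resize(a,None,fx=4,fy=4,interpolation=cv2.INTER_CUBIC))
rep((-.134,.117,.057))
"
```

```text
t 20.27 P [0.4504 0.1066 0.1612] unit [-0.2157  0.1173  0.1612] F [ 1.4 -0.6  0.1] w 0.005 yaw_y -0.01 z [ 7.e-04  0.e+00 -1.e+00] q [ 0.08  0.21  1.85 -0.    1.08 -1.68]
to go tool [-0.0816 -0.0003  0.1043]
```

View pics/side16z.png

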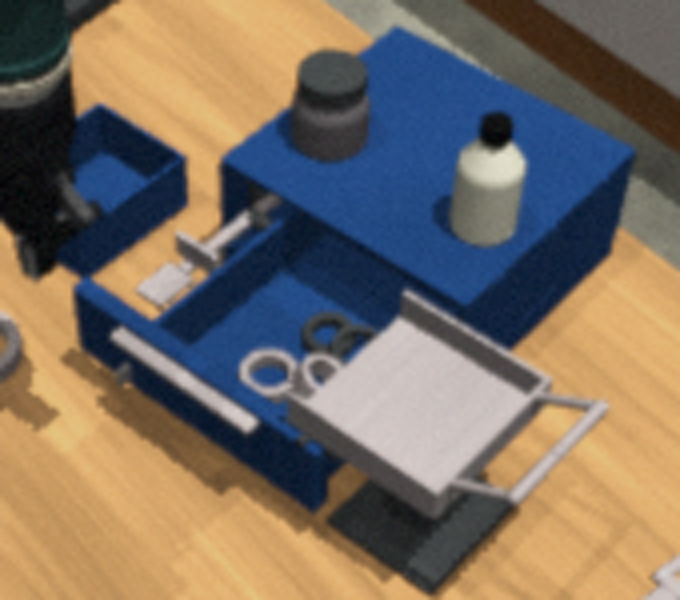

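View pics/top16z.png

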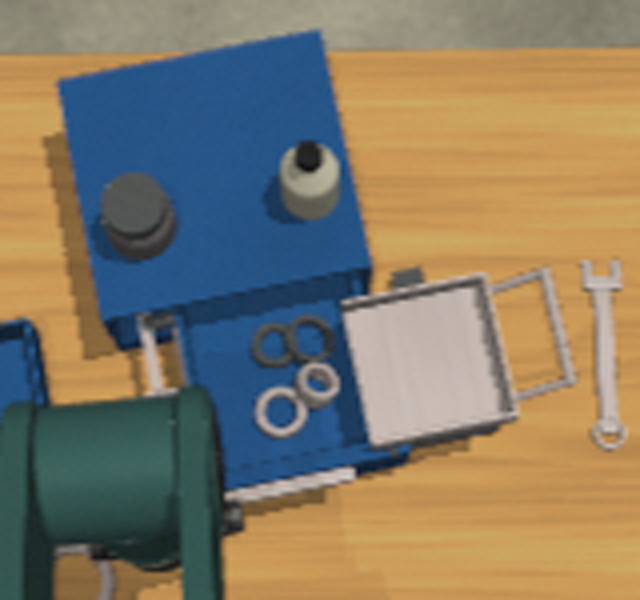

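Call:
send_rows(
  series=[
    [-1,[0,-0.031,0],[0,0,0]],
    [-1,[0,-0.031,0],[0,0,0]],
    [-1,[0,-0.03,0],[0,0,0]],
    [-1,[0,0,0.035],[0,0,0]],
    [-1,[0,0,0.035],[0,0,0]],
  ],
)

```text
clock: 20.68
position: [0.4747, 0.014, 0.0921]
eef_rot: [[-0.983, -0.185, 0.01], [-0.185, 0.983, -0.001], [-0.009, -0.003, -1.0]]
contact_force: [0.5, -0.0, -1.0]
gripper_width: 0.001
```

Call:
send_rows(
  series=[
    [-1,[0,0,0.028],[0,0,0]],
    [-1,[0,0,0],[0,0,0]],
    [-1,[0,0,0],[0,0,0]],
  ],
)

```text
clock: 20.93
position: [0.4689, 0.0162, 0.062]
eef_rot: [[-0.982, -0.188, -0.002], [-0.188, 0.982, 0.0], [0.002, 0.001, -1.0]]
contact_force: [-0.0, -0.8, 0.6]
gripper_width: -0.003
```

```bash
python3 -c "
from h import *
a=robot.get_image('side')[115:265,215:385,::-1]; cv2.imwrite(f'pics/side17z.png',cv2.resize(a,None,fx=4,fy=4,interpolation=cv2.INTER_CUBIC))
rep((-.19,.025,.062))
"
```

```text
t 20.98 P [0.4701 0.0162 0.0632] unit [-0.2134  0.0248  0.0632] F [0.4 0.  1. ] w -0.003 yaw_y 0.0 z [ 5.e-04 -1.e-04 -1.e+00] q [-0.11  0.37  1.94 -0.    0.84 -1.87]
to go tool [-0.0234  0.0002  0.0012]
```

View pics/side17z.png

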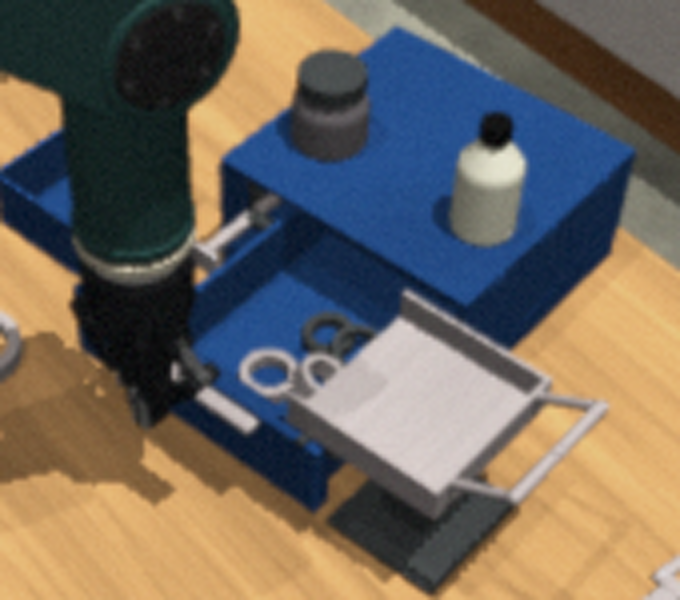

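Call:
send_rows(
  series=[
    [-1,[-0.004,0,0],[0,0,0]],
    [-1,[-0.005,0,0],[0,0,0]],
    [-1,[-0.005,0,0],[0,0,0]],
    [-1,[-0.005,0,0],[0,0,0]],
    [-1,[-0.005,0,0],[0,0,0]],
  ],
)

```text
clock: 21.4
position: [0.492, 0.0209, 0.0634]
eef_rot: [[-0.982, -0.189, -0.001], [-0.189, 0.982, -0.0], [0.001, -0.0, -1.0]]
contact_force: [-4.0, -1.0, 2.8]
gripper_width: -0.002
```

Call:
send_rows(
  series=[
    [-1,[-0.005,0,0],[0,0,0]],
    [-1,[-0.006,0,0],[0,0,0]],
    [-1,[-0.006,0,0],[0,0,0]],
    [-1,[-0.007,0,0],[0,0,0]],
    [-1,[-0.007,0,0],[0,0,0]],
  ],
)

```text
clock: 21.82
position: [0.5227, 0.027, 0.0626]
eef_rot: [[-0.982, -0.188, -0.001], [-0.188, 0.982, 0.0], [0.001, 0.0, -1.0]]
contact_force: [-4.3, 0.6, 3.3]
gripper_width: -0.002
```

Call:
send_rows(
  series=[
    [-1,[-0.007,0,0],[0,0,0]],
    [-1,[-0.007,0,0],[0,0,0]],
    [-1,[-0.007,0,0],[0,0,0]],
    [-1,[-0.007,0,0],[0,0,0]],
    [-1,[-0.007,0,0],[0,0,0]],
  ],
)

```text
clock: 22.23
position: [0.5573, 0.0336, 0.0626]
eef_rot: [[-0.982, -0.188, -0.001], [-0.188, 0.982, 0.0], [0.001, 0.0, -1.0]]
contact_force: [-4.4, 1.7, 1.5]
gripper_width: -0.003
```

```bash
python3 -c "
from h import *
a=robot.get_image('side')[115:265,215:385,::-1]; cv2.imwrite(f'pics/side18z.png',cv2.resize(a,None,fx=4,fy=4,interpolation=cv2.INTER_CUBIC))
rep((-.045,.025,.062))
"
```

```text
t 22.28 P [0.5598 0.0335 0.0629] unit [-0.122   0.025   0.0629] F [ 1.4  0.3 -0.2] w 0.002 yaw_y 0.0 z [ 2.9e-03 -1.0e-04 -1.0e+00] q [-0.06  0.47  1.75  0.    0.93 -1.82]
to go tool [-0.077   0.      0.0011]
```

View pics/side18z.png

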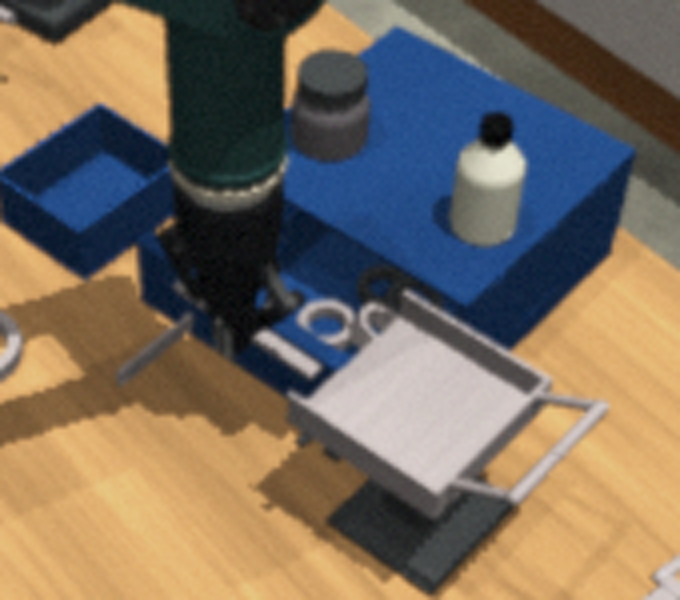

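Call:
send_rows(
  series=[
    [-1,[-0.007,0,0],[0,0,0]],
    [-1,[-0.007,0,0],[0,0,0]],
    [-1,[-0.007,0,0],[0,0,0]],
    [-1,[-0.007,0,0],[0,0,0]],
    [-1,[-0.006,0,0],[0,0,0]],
  ],
)

```text
clock: 22.7
position: [0.5911, 0.0396, 0.0627]
eef_rot: [[-0.982, -0.188, 0.0], [-0.188, 0.982, -0.0], [-0.0, -0.0, -1.0]]
contact_force: [-2.9, -1.3, 1.4]
gripper_width: -0.003
```

Call:
send_rows(
  series=[
    [-1,[-0.006,0,0],[0,0,0]],
    [-1,[-0.006,0,0],[0,0,0]],
    [-1,[-0.005,0,0],[0,0,0]],
    [-1,[-0.005,0,0],[0,0,0]],
    [-1,[-0.004,0,0],[0,0,0]],
  ],
)

```text
clock: 23.12
position: [0.6164, 0.0445, 0.0627]
eef_rot: [[-0.982, -0.188, 0.0], [-0.188, 0.982, -0.0], [-0.0, -0.0, -1.0]]
contact_force: [-3.2, -1.1, 0.6]
gripper_width: -0.0
```

Call:
send_rows(
  series=[
    [-1,[-0.003,0,0],[0,0,0]],
    [-1,[-0.003,0,0],[0,0,0]],
    [-1,[-0.003,0,0],[0,0,0]],
  ],
)

```text
clock: 23.37
position: [0.6247, 0.0462, 0.0627]
eef_rot: [[-0.982, -0.188, -0.0], [-0.188, 0.982, -0.0], [0.0, -0.0, -1.0]]
contact_force: [-3.0, -2.5, 0.6]
gripper_width: -0.004
```

```bash
python3 -c "
from h import *
a=robot.get_image('side')[115:265,215:385,::-1]; cv2.imwrite(f'pics/side19z.png',cv2.resize(a,None,fx=4,fy=4,interpolation=cv2.INTER_CUBIC))
rep((-.045,.025,.062))
"
```

```text
t 23.42 P [0.6257 0.0464 0.0628] unit [-0.0549  0.0251  0.0628] F [-0.8 -0.1 -1.4] w 0.0 yaw_y -0.01 z [ 0.0011  0.     -1.    ] q [-0.04  0.54  1.59  0.    1.01 -1.8 ]
to go tool [-0.0099 -0.0001  0.0009]
```

View pics/side19z.png

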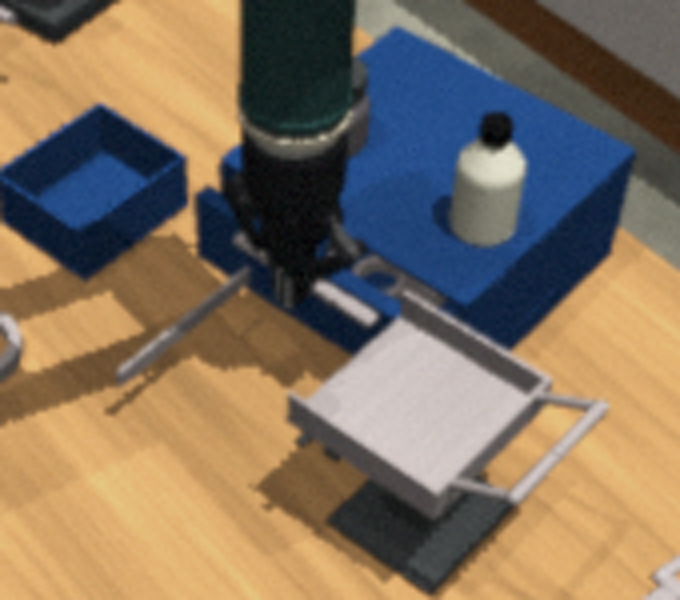

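Call:
send_rows(
  series=[
    [-1,[-0.003,0,0],[0,0,0]],
    [-1,[-0.003,0,0],[0,0,0]],
    [-1,[-0.003,0,0],[0,0,0]],
    [-1,[-0.002,0,0],[0,0,0]],
  ],
)

```text
clock: 23.75
position: [0.6359, 0.0484, 0.0628]
eef_rot: [[-0.982, -0.188, 0.0], [-0.188, 0.982, 0.0], [-0.0, -0.0, -1.0]]
contact_force: [-2.4, -1.0, 0.8]
gripper_width: 0.004
```

Call:
send_rows(
  series=[
    [-1,[-0.002,0,0],[0,0,0]],
    [-1,[-0.002,0,0],[0,0,0]],
    [-1,[-0.002,0,0],[0,0,0]],
  ],
)

```text
clock: 24.0
position: [0.6393, 0.0491, 0.0627]
eef_rot: [[-0.982, -0.188, -0.004], [-0.188, 0.982, -0.001], [0.004, 0.0, -1.0]]
contact_force: [-12.3, -4.3, 9.2]
gripper_width: 0.0
```

Call:
send_rows(
  series=[
    [-1,[-0.002,0,0],[0,0,0]],
    [-1,[-0.002,0,0],[0,0,0]],
  ],
)

```text
clock: 24.17
position: [0.6392, 0.0491, 0.0627]
eef_rot: [[-0.982, -0.189, -0.012], [-0.189, 0.982, -0.002], [0.012, 0.0, -1.0]]
contact_force: [-21.9, -6.9, 18.4]
gripper_width: 0.002
```

```bash
python3 -c "
from h import *
a=robot.get_image('side')[115:265,215:385,::-1]; cv2.imwrite(f'pics/side20z.png',cv2.resize(a,None,fx=4,fy=4,interpolation=cv2.INTER_CUBIC))
rep((-.045,.025,.062))
"
```

```text
t 24.22 P [0.6391 0.0491 0.0627] unit [-0.0412  0.0253  0.0627] F [-16.7  -4.3  14.1] w -0.003 yaw_y 0.04 z [-0.0118 -0.002  -0.9999] q [-0.03  0.57  1.54 -0.    1.04 -1.79]
to go tool [ 0.0038 -0.0003  0.0007]
```

View pics/side20z.png

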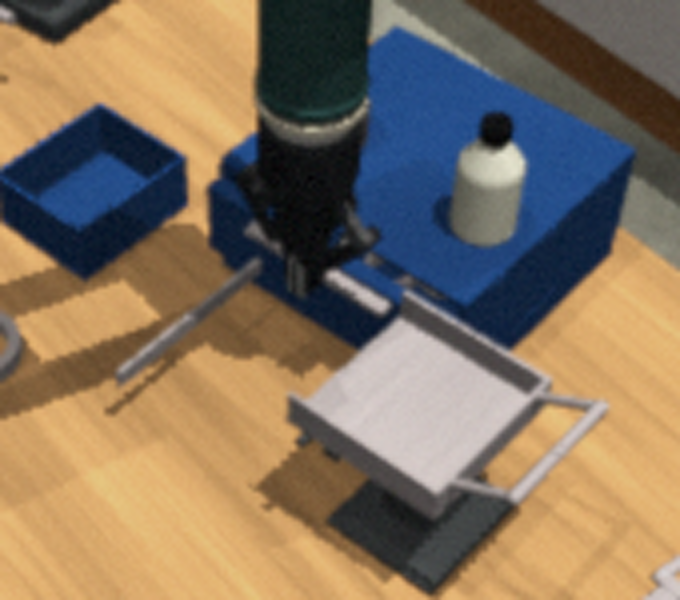

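Call:
send_rows(
  series=[
    [-1,[0.02,0,0],[0,0,0]],
    [-1,[0.04,0,0],[0,0,0]],
    [-1,[0.04,0,0],[0,0,0]],
    [-1,[0.03,0,-0.02],[0,0,0]],
    [-1,[0,0,0],[0,0,0]],
  ],
)

```text
clock: 24.63
position: [0.512, 0.0257, 0.0841]
eef_rot: [[-0.982, -0.188, -0.003], [-0.188, 0.982, 0.0], [0.003, 0.001, -1.0]]
contact_force: [0.5, -0.2, 0.6]
gripper_width: 0.002
```

```bash
python3 -c "
from h import *
a=robot.get_image('side')[125:225,250:370,::-1]; cv2.imwrite(f'pics/side21z.png',cv2.resize(a,None,fx=6,fy=6,interpolation=cv2.INTER_CUBIC))
a=robot.get_image('top')[130:230,200:320,::-1]; cv2.imwrite(f'pics/top21z.png',cv2.resize(a,None,fx=6,fy=6,interpolation=cv2.INTER_CUBIC))
rep((-.045,.025,.062))
for p in [(-.032,.095,.103),(-.032,-.045,.103),(-.018,.15,.108),(-.018,-.1,.108),(0,.15,.108)]: print(p,(proj('side',u2w(p))-[250,125])*6+2.5,(proj('top',u2w(p))-[200,130])*6+2.5)
"
```

```text
t 24.73 P [0.5189 0.0257 0.0841] unit [-0.1637  0.025   0.0841] F [1.  0.3 0.4] w -0.001 yaw_y -0.04 z [ 4.4e-03  1.0e-04 -1.0e+00] q [-0.08  0.39  1.82  0.    0.93 -1.84]
to go tool [-1.186e-01  1.000e-04  2.260e-02]
(-0.032, 0.095, 0.103) [155.96752879 286.03933257] [199.61523877 343.77648467]
(-0.032, -0.045, 0.103) [360.99104021 414.00578944] [425.7265383  298.86847103]
(-0.018, 0.15, 0.108) [ 97.93734168 219.09538043] [104.98561591 337.52597278]
(-0.018, -0.1, 0.108) [465.17363481 445.50400244] [509.48957192 257.39082556]
(0, 0.15, 0.108) [120.21455802 202.33102312] [ 99.75301504 309.22486752]
```

View pics/side21z.png

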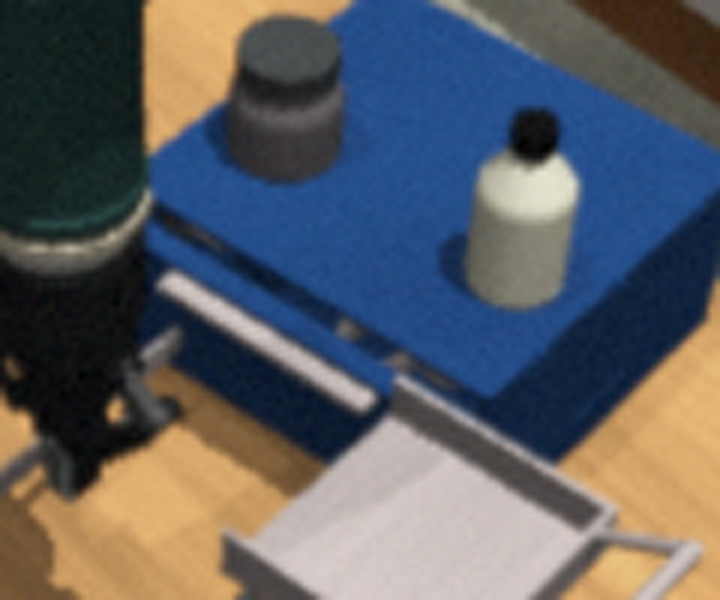

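View pics/top21z.png

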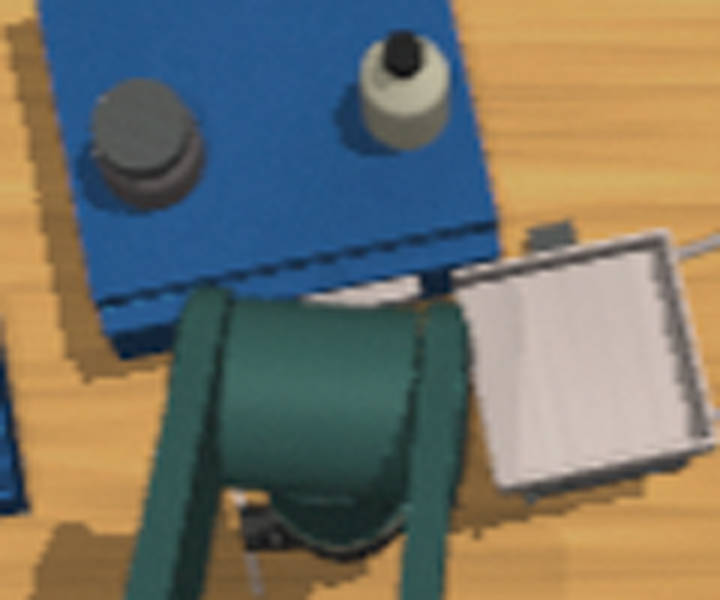

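Call:
send_rows(
  series=[
    [-1,[0,0,-0.04],[0,0,0]],
    [-1,[0,0,-0.04],[0,0,0]],
    [-1,[0,0.04,-0.04],[0,0,0]],
    [-1,[0,0.04,0],[0,0,0]],
    [-1,[0,0.04,0],[0,0,0]],
  ],
)

```text
clock: 25.15
position: [0.5019, 0.1348, 0.1954]
eef_rot: [[-0.983, -0.186, 0.009], [-0.186, 0.983, 0.002], [-0.01, -0.0, -1.0]]
contact_force: [0.8, 0.3, -0.9]
gripper_width: -0.003
```

Call:
send_rows(
  series=[
    [-1,[0,0.04,0],[0,0,0]],
    [-1,[0,0.04,0],[0,0,0]],
    [-1,[0,0.04,0],[0,0,0]],
    [-1,[0,0.04,0],[0,0,0]],
    [-1,[0,0.04,0],[0,0,0]],
  ],
)

```text
clock: 25.57
position: [0.4608, 0.3334, 0.1926]
eef_rot: [[-0.982, -0.188, 0.003], [-0.188, 0.982, 0.002], [-0.003, 0.001, -1.0]]
contact_force: [0.7, -0.3, -0.1]
gripper_width: 0.0
```

```bash
python3 -c "
from h import *
s=robot.get_image('side');t=robot.get_image('top')
cv2.imwrite('pics/side22.png',s[:,:,::-1]);cv2.imwrite('pics/top22.png',t[:,:,::-1])
a=s[125:225,250:370,::-1]; cv2.imwrite(f'pics/side22z.png',cv2.resize(a,None,fx=6,fy=6,interpolation=cv2.INTER_CUBIC))
a=t[130:230,200:320,::-1]; cv2.imwrite(f'pics/top22z.png',cv2.resize(a,None,fx=6,fy=6,interpolation=cv2.INTER_CUBIC))
rep()
"
```

```text
t 25.67 P [0.4603 0.337  0.1926] unit [-0.1627  0.3417  0.1926] F [-0.4 -0.8 -0.3] w 0.001 yaw_y 0.3 z [ 0.003   0.0049 -1.    ] q [ 0.51  0.32  1.59  0.    1.22 -1.26]
```

View pics/side22z.png

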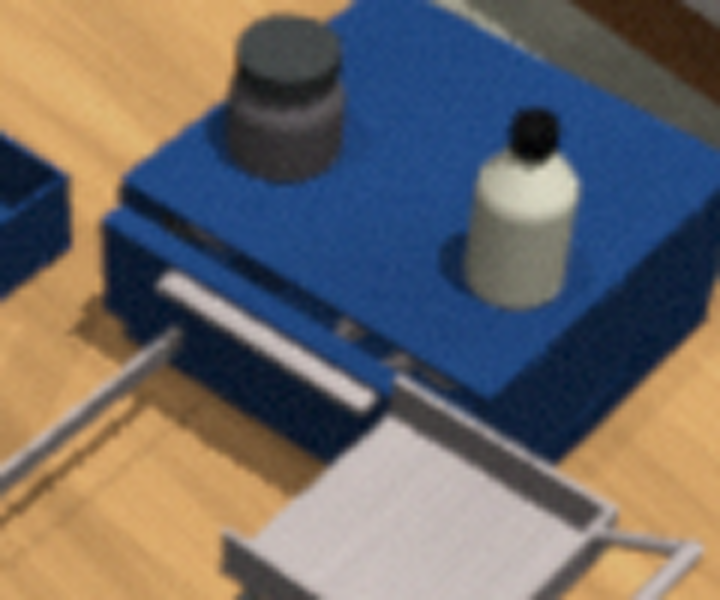

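View pics/top22z.png

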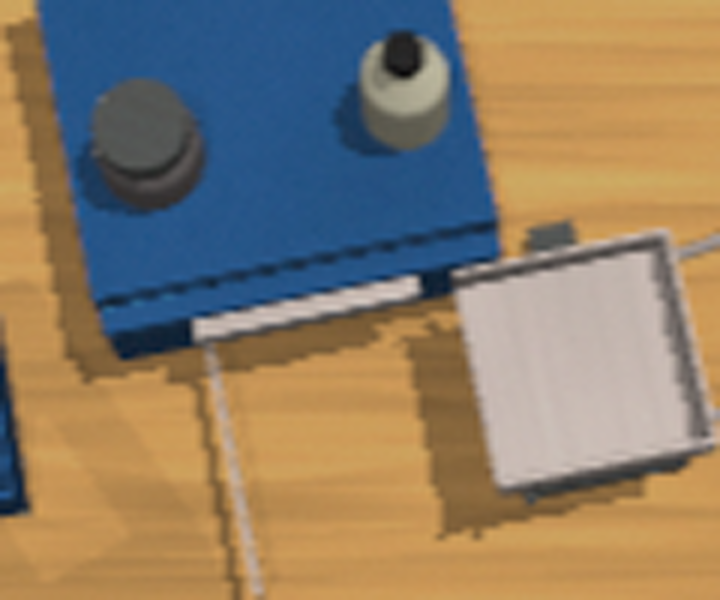

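View pics/top22.png

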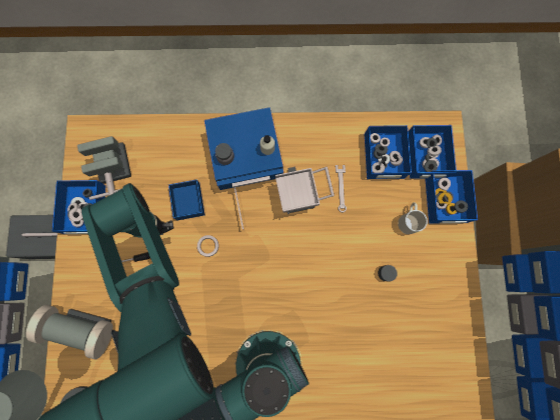

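```bash
python3 -c "
from plant import robot
print(robot.finish_job())"
```

```text
the job is handed in; nothing more can be done
None
```

The job is handed in at about 25.7 s of the 72 s, with all four rings in the closed drawer as far as my checks could show; `finish_job()` gives no verdict.

**What I did:**
- **Pan:** I lifted it by its bar to about 66°, tipped the rings into the drawer and let it back down.
- **Lever:** I pushed against the lug at about 7 to 9 N while lowering the lever in 1.5 mm steps. The catch let go at about 11 mm of press, roughly 0.13 rad. The highest force reading at the fingers was 23 N, which includes the lug, against the 30 N limit.
- **Drawer:** I pushed about 40 mm further at the lug. Then I pushed the pull lip at under 0.09 m/s until it hit a hard stop at home.

**Last checks:**
- **Drawer:** the lip edge is within about 2 mm of where it should be when home.
- **Pan:** it looks empty and level.
- **Rings:** all four were in the drawer in clear view about 40 mm past the catch. With the drawer shut, only parts of them show through the slit above the front panel.
- **Lever:** it looked up again after release. It is hidden now, so I could not recheck it.
- **Bystanders:** those I could see look unmoved by eye. I did not measure them, and the arm partly hid the screwdriver at the end.
- **Arm:** it stands clear of everything.

**What disagreed:** the fingertips sit about 26 mm higher than the reported tool position, compared with the camera heights. My first grasp closed above the bar because of this. I then found the true offset by touching the bar, and touching the lever pad later confirmed it.

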